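# Clamp a display stand's foot plate at the silver stall

## Robot

A 7-joint arm with a two-finger parallel gripper is mounted at the origin on the work surface. World frame = base frame: x ahead of the robot, y to its left, z up, the work surface at z = 0. Lengths are in mm, angles in rad, forces in N, time in s.
With the tool pointing down it reaches from about 400 to 875 mm from the base axis. Payload 4.4 kg.
Tool frame: the origin (TCP) lies midway between the tips of the shut fingers; the grasp point (between the pads) lies 19 mm behind it; z points along the fingers, y is the line along which they close (so a half turn about z gives the same grasp; the last joint's range is limited). The gripper opens to 85 mm and grips with 20 to 120 N. Pads are 22 mm wide; open, the fingers measure 114 mm over their backs; the gripper's body (76 mm by 85 mm) begins 54 mm behind the grasp point. The pads swing forward as they close: fully open they stand 13 mm farther back than shut.
Start: joints at [1.092, 0.628, 0.038, 1.517, -0.027, 0.996, -0.02], TCP at [260.792, -595.403, 231.313] pointing down, gripper open.
Joint ranges: [-3.06, 3.06], [-0.37, 2.12], [-1.25, 1.32], [0.18, 2.47], [-1.1, 4.24], [0.23, 1.98], [-2.94, 2.94]. Speed limits (rad/s): [2.57, 2.57, 3.14, 3.14, 3.14, 3.14, 3.14].

## Interface

Orientations are given as [roll, pitch, yaw] about the fixed x, y, z axes, in that order (R = Rz(yaw) Ry(pitch) Rx(roll)).
In Python, from cell import ctrl gives the robot as it stands. The module is installed in compiled form; this text tells all that it offers.
- The arm moves only by the tool step_arm, never from a script. Its argument "commands" is one flat list of numbers, 7 for each row, row after row: the shift along the tool's x, y, z in cm, then the turn, a rotation vector about the tool's x, y, z in rad, then the opening, from 0 (shut) to 1 (fully open). A call has 1 to 10 rows; each row is the pose to reach, as a shift and turn from the pose commanded when the call began, along the tool's axes at that moment; what a row does not reach only later rows make up. A row lasts 1/10 s, in which the tool goes at most 50 mm and 8.59 degrees, less where a joint would pass 70% of its speed; a pose out of reach is approached as far as the arm can. A call with a gripper value outside its range is refused whole. The fingers move at their own pace and stop on an object; the grip force is fixed at half the most. Time passes only in rows, so rows that repeat a pose let the fingers close. It gives the time, the measured TCP pose, the force, the opening and the grip force at its end, in the units of the state.
- ctrl.read_state(): the state, without advancing time (a new reading comes with each control period).
- ctrl.get_image(name): name is "scene" or "side" or "wrist"; returns a dict with "image" (420x560x3 uint8, red, green, blue), "range_z" (420x560 float32, mm along the optical axis (not along the pixel's ray), 0 where there is no reading), "vfov" (degrees; the focal length in pixels is half the picture's height over the tangent of half this angle, whatever the lens; pixels are square), "cx", "cy" (the principal point, pixels), "D" ([k1, k2, p1, p2, k3] as OpenCV has them; the pictures are not rectified), "world_to_cam" (4x4, takes a point from world to camera coordinates). Camera axes: x right, y down, z forward; pixel columns grow to the right and rows downward; lengths in mm; the calibration is good to about 2 mm. A picture is of the moment at which its call begins.
- ctrl.finish_job(): hands the job in; it is judged then, once.
The state is a dict: "clock": time; "qpos": joint angles; "qd": joint speeds; "tau": joint torques, N m; "eef_pos": TCP position; "tool_rot": TCP orientation; "force": force on the tool from outside, world axes, zero at the start; "torque": the same for the moment, N m; "width": finger opening in mm; "gripper_force": force on a finger pad.
Only numpy, scipy, OpenCV 4.12 (cv2) and the standard library are available. Lean on these libraries where they do the work, as an engineer would, in place of code of your own. Each camera call takes 0.05 s, during which the arm holds its last target. There are 200 camera calls.

## Task

Set up the display stand on the stall. All the cork packing offcuts, on the stand's seat and on the cloth, go into the cardboard bin; with the seat clear, slide the steel foot plate over it until its hole sits on the pin and let it drop, flat and square between the two clamp nuts, then turn both nuts clockwise by hand (with the gripper) just until each nut's dog reaches over the plate's edge, and only after that finish both with the wrench until each dog is at its stop, square to the edge. End with the wrench lying back on its rubber mat, and do not disturb the silverware.

Things in the scene. Friction and masses are not known exactly. Their poses are not given: they have to be found in the camera images.
- base: Fixed dark steel base, 150 (x) x 200 (y) x 12 mm; its top is the seat. Origin at the centre of its underside, on the table; the pin is on its -x side, nearer the robot. It is turned up to 0.2 rad. The plate belongs at base x -55..+55, y -45..+45 mm, axes parallel to the base's.
- pin_foot (a point): Foot of the fixed upright steel pin, on the seat (12 mm above the table) at base x = -32, y = 0 mm. The pin is 12 mm thick and 14 mm high, its top edge rounded.
- nut_a_mid (a point): Centre of the steel hex of the captive nut at base x = 0, y = +75 mm, 38.5 mm above the table. Hex 30 mm across flats, 22 mm high (27.5 to 49.5 mm above the table), with a dark stud end 5 mm taller (look only). It sits on a 42 mm round flange that carries the dog. Frame turns with the nut: +x along the dog, z up; flats face 0, 60, 120, 180, 240, 300 deg from the dog. It only rotates.
- nut_a_dog (a point): Tip of nut_a's dog, a flat aluminium finger 16 mm wide, 6 mm thick, reaching 45 mm from the nut's axis; this point is at half its thickness, 22.5 mm above the table. Its underside clears a seated plate by 1.5 mm, so the plate must be seated first. Same axes as nut_a_mid.
- nut_b_mid (a point): The same for the captive nut at base x = 0, y = -75 mm; its dog is like that of nut_a.
- nut_a (a joint): Angle (rad) of nut_a, clockwise from above, 0 to 2.0; starts 0 to 0.3. 2.0 is the stop: dog along base -y, square over the plate; the dog overhangs the plate from about 1.2. Stiff (0.25 N m), stays where left. By hand: past 1.15 but not past 1.8; beyond 1.8 only the wrench may touch nut or dog. No wrench while either nut is below 1.0. Home counts from 1.88.
- nut_b (a joint): The same for nut_b; at 2.0 its dog points along base +y.
- tongue (a point): Centre of the upright tongue by which the loose steel foot plate (110 x 90 x 6 mm, 0.4 kg) is held: 12 mm thick (plate x), 40 mm wide (plate y), solid up to 62 mm above the plate's underside, with an 18 mm thick bead on top (to look at only, up to 73 mm). This point is 34 mm above the underside, at plate x = +6, y = 0 mm from the plate's centre. Plate axes.
- plate_hole (a point): Centre of the plate's hole, 18 mm wide, at the plate's underside, at plate x = -32, y = 0 mm from the plate's centre (38 mm from the tongue). Plate axes x, y, z. The plate starts flat on the cloth, between robot and base.
- wrench_grip (a point): The loose open-ended steel wrench (0.3 kg, 166 mm long): this point is in the middle of the handle, near the balance point, halfway up. The handle is 16 mm wide and 16 mm high; wrench +x points along the handle towards the jaw, z up. It starts lying on the mat.
- wrench_jaw (a point): Centre of the wrench's open jaw, 75 mm along wrench +x from wrench_grip, same height. Two flat prongs parallel to the handle, 33 mm apart (wrench y), 11 mm thick, 12 mm high, end 16 mm beyond this point; the web is 19 mm behind it. The handle's underside is 8 mm below. Goes over a nut from above, onto the flange, handle outwards or towards the robot; about 0.2 rad of play.
- mat: Fixed black rubber mat, 250 (x) x 130 (y) x 3 mm, to the left or right of the base: the wrench's place. Origin at the centre of its underside.
- bin: Fixed open cardboard bin on the other side, 150 (x) x 150 (y) x 75 mm high, walls 4 mm. Origin at the centre of its underside.
- cork1_mid (a point): Centre (half-way up) of a chunky brown cork packing offcut, 26 (x) x 34 (y) x 24 mm, 25 g, on the seat at the start; absent in some starts (None).
- cork2_mid (a point): Centre (half-way up) of a chunky brown cork packing offcut, 28 (x) x 36 (y) x 22 mm, 25 g, on the seat at the start; absent in some starts (None).
- cork3_mid (a point): Centre (half-way up) of a chunky brown cork packing offcut, 26 (x) x 30 (y) x 26 mm, 25 g, on the cloth at the start; absent in some starts (None).
- cork4_mid (a point): Centre (half-way up) of a chunky brown cork packing offcut, 28 (x) x 34 (y) x 24 mm, 25 g, on the cloth at the start; absent in some starts (None).
- shaker: Bystander: small silver shaker, 34 mm wide, 66 mm high. Origin at the centre of its underside; leave alone.
- candlestick: Bystander: short silver candlestick, 56 mm wide, 85 mm high. Origin at the centre of its underside; leave alone.
- dish: Bystander: low silver dish, 90 mm wide, 22 mm high. Origin at the centre of its underside; leave alone.
- goblet: Bystander: silver beaker, 64 mm wide, 85 mm high. Origin at the centre of its underside; leave alone.
- sugar_bowl: Bystander: lidded silver sugar bowl, 92 mm wide, 96 mm high. Origin at the centre of its underside; leave alone.
- spoon: Bystander: silver spoon, 170 mm long. Origin at the centre of its underside; leave alone.
There are look-alikes about, which are no part of the job. What is shaped like the part that bears cork1_mid but purple or yellow is not meant.

How it is judged:
By the outcome, as a careful person would: the job done as asked, in the order asked, and still so for the second after the job is handed in, with the robot touching nothing.
Of cork1, cork2, cork3, cork4 only 3 to 4 are there at a start; the rules pass over those that are not, and their reading is None.
At some moment in a run one of cork1, cork2, cork3, cork4, wrench may be knocked a few centimetres aside while the robot is not near it.
Once in a run the grip may slacken for a moment while it holds something.
It also fails if it takes over 200 s, if anything falls off the work surface, if the arm or the gripper's body presses on something with over 40 N, if the wrist force passes 120 N, or if a joint passes its speed limit or range.

## Working session

There is one attempt and no reset: what is moved stays moved. The work goes in short steps, Python scripts to look and compute and a tool call to move; the robot and the scene stay as the last step left them, time stands still between calls to the robot, and variables do not carry over. Pictures are saved under pics/ and viewed, at most 14 in all, crops included, and the job is handed in when it is done.

Besides the shell and the picture viewer there is one more tool, called after ">>>" as name(argument=value, ...) on one line, values as JSON. step_arm: Moves the arm, as the interface text tells. Its arguments: {"type":"object","properties":{"commands":{"type":"array"}},"required":["commands"]}

```bash
mkdir -p pics
cat > h.py <<'E'
import numpy as np, cv2
from scipy.spatial.transform import Rotation as R
from cell import ctrl
def snap(name,tag):
    d=ctrl.get_image(name); cv2.imwrite(f'pics/{tag}.png',d['image'][:,:,::-1]); np.save(f'pics/{tag}.npy',d,allow_pickle=True); return d
def load(tag): return np.load(f'pics/{tag}.npy',allow_pickle=True).item()
def K(d):
    h,w=d['image'].shape[:2]; f=h/2/np.tan(np.radians(d['vfov'])/2)
    return np.array([[f,0,d['cx']],[0,f,d['cy']],[0,0,1.]])
def cloud(d):
    h,w=d['image'].shape[:2]; u,v=np.meshgrid(np.arange(w),np.arange(h))
    p=cv2.undistortPoints(np.stack([u,v],-1).reshape(-1,1,2).astype(np.float64),K(d),np.array(d['D'],float)).reshape(h,w,2)
    z=d['range_z'].astype(float); c=np.dstack([p*z[...,None],z]); M=np.array(d['world_to_cam'])
    w_=(c-M[:3,3])@M[:3,:3]; w_[z==0]=np.nan; return w_
def ray(d,u,v,h):  # world point at height h on the pixel's ray
    p=cv2.undistortPoints(np.array([[[u,v]]],float),K(d),np.array(d['D'],float)).ravel(); M=np.array(d['world_to_cam'])
    r=M[:3,:3].T@np.array([p[0],p[1],1]); o=-M[:3,:3].T@M[:3,3]; return o+r*(h-o[2])/r[2]
def proj(d,P):
    M=np.array(d['world_to_cam']); r,_=cv2.Rodrigues(M[:3,:3]); return cv2.projectPoints(np.array(P,float).reshape(-1,1,3),r,M[:3,3],K(d),np.array(d['D'],float))[0].reshape(-1,2)
E
cat > a.py <<'E'
from h import *
for n in('scene','side'):
    d=snap(n,n+'0'); cv2.imwrite(f'pics/{n}0b.png',cv2.resize(d['image'][:,:,::-1],(800,600),interpolation=cv2.INTER_CUBIC)); print(n,d['vfov'],d['cx'],d['cy'],d['D'],np.round(np.linalg.inv(d['world_to_cam']),2).tolist(),(d['range_z']>0).mean())
print(ctrl.read_state())
E
python3 a.py
```

```text
scene 52.65896513851648 277.8752762876965 203.35180069644773 [-0.07298317  0.          0.          0.          0.        ] [[-0.2, 0.74, -0.65, 1174.31], [0.98, 0.16, -0.12, 114.7], [0.01, -0.66, -0.75, 774.14], [0.0, 0.0, 0.0, 1.0]] 0.9961479591836735
side 48.2890858690878 273.0277878998811 213.89547245323732 [-0.00151621  0.          0.          0.          0.        ] [[1.0, -0.02, 0.03, 513.42], [-0.04, -0.73, 0.69, -766.78], [0.01, -0.69, -0.73, 891.41], [0.0, 0.0, 0.0, 1.0]] 0.9961011904761905
{'clock': 0.1, 'qpos': array([ 1.0921919 ,  0.62926219,  0.03843982,  1.51827722, -0.02698509,
        0.99630282, -0.02002407]), 'qd': array([ 0.00176902, -0.00177626,  0.00080211, -0.00355044, -0.00121232,
        0.00057099, -0.0005011 ]), 'tau': array([ 3.66680149e-03, -5.64536834e+01,  1.23101044e+00, -1.93970346e+01,
        1.13306165e-02,  5.45323564e-03,  2.65804083e-06]), 'eef_pos': array([ 260.56554741, -594.86828754,  230.47246756]), 'tool_rot': array([-3.13986116e+00,  2.78556848e-05,  4.12792276e-01]), 'force': array([-0.0196712 , -0.47099826,  0.50363811]), 'torque': array([ 0.02242057,  0.00676085, -0.02100644]), 'gripper_force': 0.0, 'width': 85.24469173392403}
```

View pics/scene0b.png

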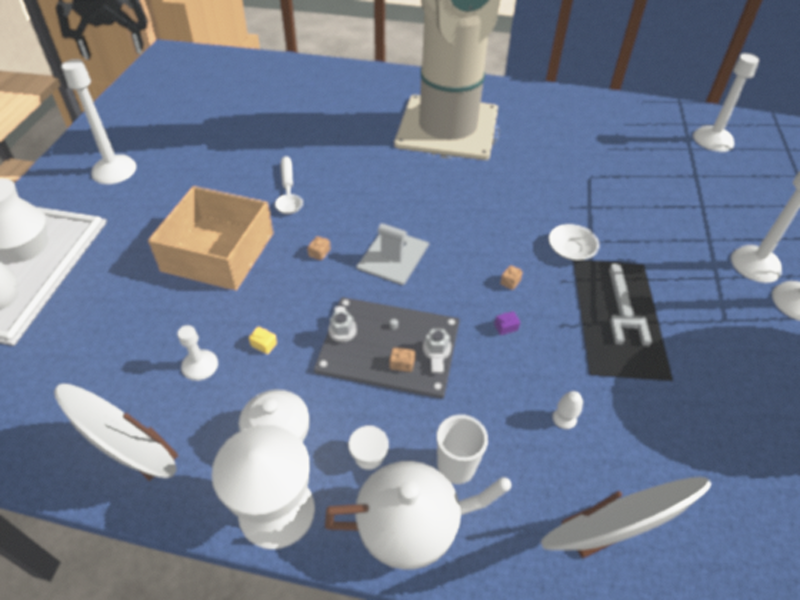

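View pics/side0b.png

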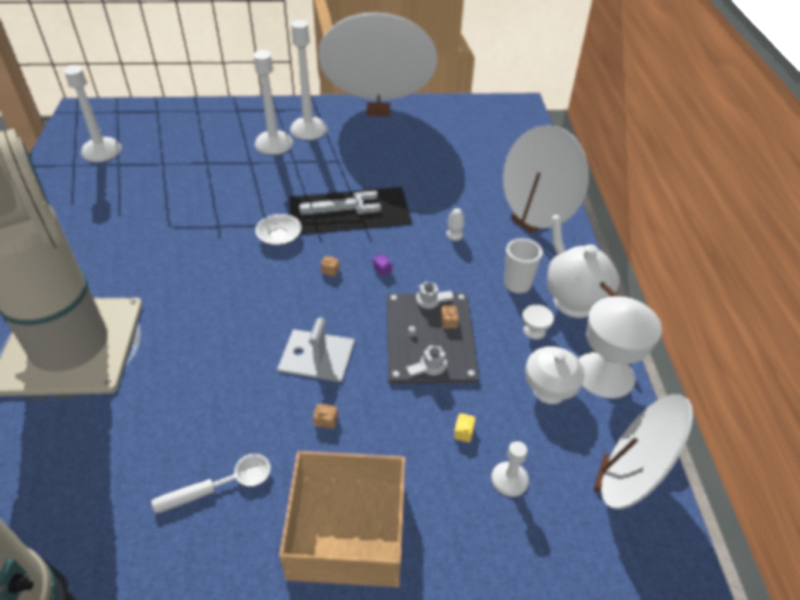

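Scene view (800x600): brown corks at (402,359) on the seat, (319,247) and (512,278) on the cloth; decoys are yellow (263,340) and purple (508,322). The plate is at (393,252), wrench on mat at (630,305), bin at (213,237). Now I'll measure with the fused clouds.

```bash
cat > m.py <<'E'
from h import *
import sys
ds=[load(t) for t in ('scene0','side0')]
C=[cloud(d) for d in ds]
def seg(d,P,lo,hi,zlo,zhi,box=(300,900,-500,500)):
    hsv=cv2.cvtColor(d['image'],cv2.COLOR_RGB2HSV); m=cv2.inRange(hsv,lo,hi)>0
    z=P[...,2]; m&=(z>zlo)&(z<zhi)&(P[...,0]>box[0])&(P[...,0]<box[1])&(P[...,1]>box[2])&(P[...,1]<box[3]); return m
for n,d,P in zip(('scene','side'),ds,C):
    print('=====',n)
    m=seg(d,P,(5,70,60),(20,255,255),2,60,(350,900,-230,400))
    k,l,st,ce=cv2.connectedComponentsWithStats(m.astype(np.uint8))
    for i in range(1,k):
        if st[i,4]<25: continue
        q=P[l==i]; zt=np.percentile(q[:,2],95); t=q[q[:,2]>zt-4]
        print('cork px',ce[i].round(),st[i,4],'ztop',zt.round(1),'topmean',t.mean(0).round(1),cv2.minAreaRect(t[:,:2].astype(np.float32)))
    fl=np.isfinite(P[...,2]); 
    for nm,lo,hi,z0,z1,bx in (('base',(0,0,20),(180,120,130),8,16,(450,900,-150,200)),('plate',(0,0,100),(180,60,255),3,10,(350,620,-120,120)),('tongue',(0,0,60),(180,90,255),45,90,(350,600,-120,120)),('nuts',(0,0,40),(180,90,255),42,57,(480,900,-150,200)),('mat',(0,0,0),(180,120,60),1,6,(300,900,100,450))):
        m=seg(d,P,lo,hi,z0,z1,bx); k,l,st,ce=cv2.connectedComponentsWithStats(m.astype(np.uint8))
        for i in range(1,k):
            if st[i,4]<40: continue
            q=P[l==i]; print(nm,ce[i].round(),st[i,4],'mean',q.mean(0).round(1),'rect',[np.round(a,1).tolist() for a in cv2.minAreaRect(q[:,:2].astype(np.float32))])
    m=(P[...,2]>70)&(P[...,2]<80)&(P[...,0]>300)&(P[...,0]<700)&(P[...,1]<-100); q=P[m]; q=q[q[:,1]>-480]
    print('bin rim',len(q),[np.round(a,1).tolist() for a in cv2.minAreaRect(q[:,:2].astype(np.float32))])
    g=P[(np.abs(P[...,2])<8)&(P[...,0]>400)&(P[...,0]<480)]; print('cloth z',np.median(g[:,2]))
# ortho colour map 1 px/mm, x 350..850 (down->up), y
H=np.zeros((500,680,3),np.uint8)
for d,P in zip(ds,C):
    I=cv2.resize(d['image'],None,fx=3,fy=3); Q=cv2.resize(np.nan_to_num(P,nan=-999).astype(np.float32),None,fx=3,fy=3)
    r=(850-Q[...,0]).round().astype(int); c=(330-Q[...,1]).round().astype(int)
    o=(r>=0)&(r<500)&(c>=0)&(c<680)&(Q[...,2]>-20); 
    H[r[o],c[o]]=I[o] 
cv2.imwrite('pics/ortho.png',H[:,:,::-1])
E
python3 m.py
```

```text
===== scene
cork px [223. 173.] 152 ztop 25.1 topmean [ 449.2 -164.2   23.5] ((449.18109130859375, -164.13702392578125), (23.268117904663086, 31.807308197021484), 74.88399505615234)
cork px [358. 194.] 136 ztop 27.7 topmean [449.  178.   25.6] ((449.9122314453125, 176.4524383544922), (20.770017623901367, 25.095144271850586), 70.10038757324219)
cork px [281. 251.] 247 ztop 37.7 topmean [662.5  27.7  35.7] ((661.8338012695312, 27.05508804321289), (32.06289291381836, 25.31873321533203), 88.98847198486328)
cork px [411. 386.] 32 ztop 12.5 topmean [888.6 308.5  11. ] ((888.035400390625, 311.1116638183594), (5.511219501495361, 19.812700271606445), 18.746606826782227)
base [270. 243.] 3489 mean [633.4  -1.5  10.6] rect [[625.7, -0.4], [200.2, 151.7], 88.7]
plate [275. 182.] 665 mean [441.3 -31.6   4.8] rect [[429.4, -34.8], [91.2, 111.9], 76.1]
plate [290. 225.] 156 mean [575.2  32.6   9.1] rect [[575.3, 37.0], [66.7, 48.2], 88.4]
tongue [274. 164.] 197 mean [438.3 -35.6  62.9] rect [[434.7, -36.1], [47.2, 17.4], 74.9]
nuts [238. 224.] 160 mean [625.9 -74.2  48.9] rect [[624.3, -74.1], [33.
[... 1801 characters left out ...]
, 74.2]
nuts [366. 179.] 58 mean [806.6 152.3  50.2] rect [[805.0, 152.3], [13.3, 40.6], 72.4]
nuts [364. 191.] 81 mean [793.4 108.5  49.2] rect [[794.4, 113.9], [29.1, 57.5], 70.5]
nuts [397. 209.] 129 mean [865.6  38.2  49.3] rect [[861.9, 45.7], [23.7, 88.9], 43.0]
nuts [300. 202.] 109 mean [623.4  69.2  50.4] rect [[623.9, 71.4], [29.9, 32.3], 4.9]
nuts [304. 248.] 138 mean [620.3 -80.6  50.6] rect [[621.1, -78.6], [30.7, 31.4], 17.0]
nuts [372. 266.] 48 mean [ 769.4 -136.2   50. ] rect [[769.0, -132.8], [6.7, 38.4], 21.2]
mat [248. 149.] 1006 mean [490.3 346.9   3.9] rect [[478.6, 357.7], [246.1, 129.0], 6.9]
bin rim 851 [[479.5, -349.1], [151.8, 150.1], 84.5]
cloth z 2.5975684299801625
```

View pics/ortho.png

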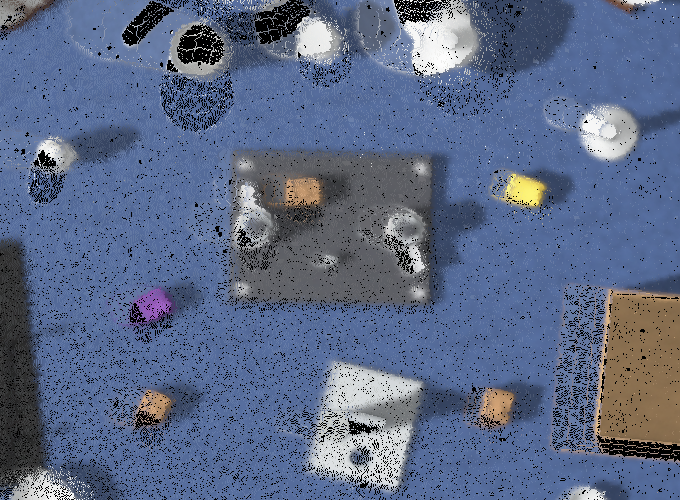

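Map view: corks at px (305,190) on the seat and (497,408), (153,408) on the cloth; the base is nearly square and the plate turned about −14°. I'll write a planner and start with the cork beside the bin.

```bash
cat >> h.py <<'E'
def plan(*T):
    s=ctrl.read_state(); p=np.array(s['eef_pos']); Rm=R.from_euler('xyz',s['tool_rot'])
    print('t',round(s['clock'],1),'pos',p.round(1),'rot',np.round(s['tool_rot'],3),'w',round(s['width'],1),'F',np.round(s['force'],1))
    for x,y,z,yaw in T:
        q=np.array([x,y,z],float); Rt=R.from_euler('xyz',[np.pi,0,yaw]); sh=Rm.inv().apply(q-p)/10; rv=(Rm.inv()*Rt).as_rotvec()
        print((x,y,z,yaw),'->',sh.round(2).tolist(),rv.round(3).tolist(),'rows',int(max(np.ceil(np.linalg.norm(q-p)/48),np.ceil(np.linalg.norm(rv)/.148))))
        p,Rm=q,Rt
OFF={'scene':np.array([0,0,1.]),'side':np.array([0,0,-2.6])}
def corks(box=(350,800,-240,330),show=True):
    out=[]
    for n in('scene','side'):
        d=ctrl.get_image(n);P=cloud(d)+OFF[n];hsv=cv2.cvtColor(d['image'],cv2.COLOR_RGB2HSV)
        m=(cv2.inRange(hsv,(5,70,60),(20,255,255))>0)&(P[...,2]>4)&(P[...,2]<60)&(P[...,0]>box[0])&(P[...,0]<box[1])&(P[...,1]>box[2])&(P[...,1]<box[3])
        k,l,st,ce=cv2.connectedComponentsWithStats(m.astype(np.uint8))
        for i in range(1,k):
            if st[i,4]<40: continue
            q=P[l==i]; zt=np.percentile(q[:,2],95); t=q[q[:,2]>zt-4]; r=cv2.minAreaRect(t[:,:2].astype(np.float32))
            print(n,ce[i].round(),st[i,4],'ztop',zt.round(1),'xy',np.round(r[0],1),'rect',np.round(r[1],1),round(r[2],1))
E
python3 -c "
from h import *
plan((446.5,-167,180,-.26),(446.5,-167,12,-.26),(446.5,-167,130,-.26),(470,-330,130,-.26))"
```

```text
t 0.1 pos [ 260.6 -594.9  230.5] rot [-3.14   0.     0.413] w 85.2 F [-0.  -0.5  0.5]
(446.5, -167, 180, -0.26) -> [34.2, -31.73, 5.1] [-0.002, 0.001, 0.673] rows 10
(446.5, -167, 12, -0.26) -> [0.0, -0.0, 16.8] [0.0, 0.0, 0.0] rows 4
(446.5, -167, 130, -0.26) -> [0.0, 0.0, -11.8] [0.0, 0.0, 0.0] rows 3
(470, -330, 130, -0.26) -> [6.46, 15.15, 0.0] [0.0, 0.0, 0.0] rows 4
```

>>> step_arm(commands=[8.5, -8, 1.2, 0, 0, 0.17, 1, 17, -16, 2.5, 0, 0, 0.34, 1, 25.5, -24, 3.8, 0, 0, 0.5, 1, 34.2, -31.7, 5.1, 0, 0, 0.673, 1, 34.2, -31.7, 5.1, 0, 0, 0.673, 1, 34.2, -31.7, 5.1, 0, 0, 0.673, 1, 34.2, -31.7, 5.1, 0, 0, 0.673, 1, 34.2, -31.7, 5.1, 0, 0, 0.673, 1, 34.2, -31.7, 5.1, 0, 0, 0.673, 1, 34.2, -31.7, 5.1, 0, 0, 0.673, 1])

```text
clock: 1.1
eef_pos: [448.3, -162.1, 179.6]
tool_rot: [-3.139, 0.001, -0.253]
force: [0.5, -0.0, -0.9]
width: 85.2
gripper_force: 0.0
```

>>> step_arm(commands=[0, 0, 0, 0, 0, 0, 1, 0, 0, 0, 0, 0, 0, 1, 0, 0, 0, 0, 0, 0, 1])

```text
clock: 1.4
eef_pos: [446.3, -169.5, 180.4]
tool_rot: [3.141, -0.0, -0.263]
force: [-0.0, 0.6, 0.4]
width: 85.5
gripper_force: 0.0
```

```bash
python3 -c "
from h import *
d=snap('wrist','w0'); print(d['vfov'],d['cx'],d['cy'],d['D'],(d['range_z']>0).mean(),np.linalg.inv(d['world_to_cam']).round(2).tolist())
print(np.round(ctrl.read_state()['qpos'],2))
cv2.imwrite('pics/w0b.png',cv2.resize(d['image'][:,:,::-1],(800,600),interpolation=cv2.INTER_CUBIC))
plan((446.5,-167,180,-.26))
for n,dd in (('wrist',d),):
  P=cloud(dd);hsv=cv2.cvtColor(dd['image'],cv2.COLOR_RGB2HSV);m=(cv2.inRange(hsv,(5,70,60),(20,255,255))>0)&(P[...,2]>10)&(P[...,2]<60)
  k,l,st,ce=cv2.connectedComponentsWithStats(m.astype(np.uint8))
  for i in range(1,k):
    if st[i,4]>200:
      q=P[l==i];print(st[i],np.percentile(q[:,2],[50,95]),cv2.minAreaRect(q[:,:2].astype(np.float32)))
"
```

```text
61.15979229484853 277.35639395548674 207.26166294640382 [0.00164997 0.         0.         0.         0.        ] 0.996016156462585 [[-0.26, -0.91, -0.31, 525.1], [-0.97, 0.25, 0.08, -191.19], [0.0, 0.32, -0.95, 323.95], [0.0, 0.0, 0.0, 1.0]]
[ 0.15  0.47  0.22  2.05 -0.16  0.64 -1.36]
t 1.4 pos [ 446.3 -169.6  180.4] rot [ 3.141 -0.    -0.263] w 85.3 F [-0.8 -0.1  1.6]
(446.5, -167, 180, -0.26) -> [-0.04, -0.26, 0.04] [0.001, -0.0, -0.003] rows 1
[ 377    0   32  207 3771] [38.21592964 58.00760547] ((486.0141296386719, -274.5738525390625), (1.932864785194397, 147.46136474609375), 84.56089782714844)
[412   0  48   9 230] [24.8259687  45.04776528] ((552.4826049804688, -319.2596435546875), (51.210052490234375, 0.553962230682373), 84.31379699707031)
[ 420   89  140  113 3105] [34.34931605 57.66006973] ((411.51190185546875, -357.0594177246094), (56.671146392822266, 148.17172241210938), 18.71099853515625)
[ 260  167   32   40 1198] [25.22171601 27.87642966] ((444.2335510253906, -168.37818908691406), (27.022916793823242, 32.99217987060547), 76.33500671386719)
```

View pics/w0b.png

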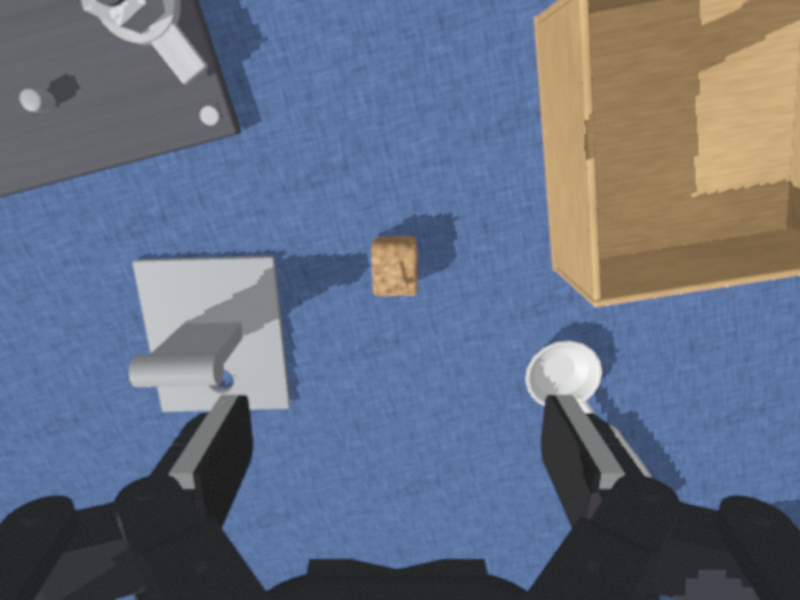

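Wrist view: the brown cork at (394,266), plate with tongue and hole at (222,380), bin upper right, spoon bowl at (565,372); nothing in the way of the descent.

>>> step_arm(commands=[-0.2, 0, 5, 0, 0, 0, 1, -0.2, 0, 10, 0, 0, 0, 1, -0.2, 0, 15, 0, 0, 0, 1, -0.2, 0, 17.3, 0, 0, 0, 1, -0.2, 0, 17.3, 0, 0, 0, 0.2, -0.2, 0, 17.3, 0, 0, 0, 0, -0.2, 0, 17.3, 0, 0, 0, 0, -0.2, 0, 17.3, 0, 0, 0, 0, -0.2, 0, 17.3, 0, 0, 0, 0, -0.2, 0, 17.3, 0, 0, 0, 0])

```text
clock: 2.45
eef_pos: [445.5, -167.9, 8.4]
tool_rot: [3.141, -0.002, -0.261]
force: [-1.3, -0.4, 6.8]
width: 26.3
gripper_force: 59.4
```

>>> step_arm(commands=[0, 0, 0, 0, 0, 0, 0, 0, 0, -3, 0, 0, 0, 0, 0, 0, -7, 0, 0, 0, 0, 0, 0, -11, 0, 0, 0, 0, 0, 0, -13, 0, 0, 0, 0, 0, 0, -13, 0, 0, 0, 0])

```text
clock: 3.05
eef_pos: [446.9, -168.0, 140.3]
tool_rot: [3.142, -0.007, -0.26]
force: [0.7, 0.1, -0.5]
width: 26.7
gripper_force: 58.9
```

```bash
python3 -c "
from h import *
plan((470,-335,135,-.26),(470,-335,50,-.26),(470,-335,150,-.26),(447,175,150,-.26))"
```

```text
t 3.0 pos [ 446.9 -168.   140.3] rot [ 3.142 -0.007 -0.26 ] w 26.7 F [ 0.7  0.1 -0.5]
(470, -335, 135, -0.26) -> [6.52, 15.55, 0.57] [0.0, -0.007, 0.0] rows 4
(470, -335, 50, -0.26) -> [0.0, -0.0, 8.5] [0.0, 0.0, 0.0] rows 2
(470, -335, 150, -0.26) -> [0.0, 0.0, -10.0] [0.0, 0.0, 0.0] rows 3
(447, 175, 150, -0.26) -> [-15.33, -48.69, -0.0] [0.0, 0.0, 0.0] rows 11
```

>>> step_arm(commands=[2.2, 5, 0, 0, 0, 0, 0, 4.3, 10, 0, 0, 0, 0, 0, 6.5, 15.5, 0, 0, 0, 0, 0, 6.5, 15.5, 0, 0, 0, 0, 0, 6.5, 15.5, 4, 0, 0, 0, 0, 6.5, 15.5, 8.5, 0, 0, 0, 0, 6.5, 15.5, 8.5, 0, 0, 0, 0, 6.5, 15.5, 8.5, 0, 0, 0, 0.7, 6.5, 15.5, 8.5, 0, 0, 0, 0.7, 6.5, 15.5, 8.5, 0, 0, 0, 0.7])

```text
clock: 4.05
eef_pos: [469.2, -334.7, 54.5]
tool_rot: [3.14, -0.004, -0.26]
force: [0.4, -0.2, 0.2]
width: 59.8
gripper_force: 0.0
```

>>> step_arm(commands=[0, 0, 0, 0, 0, 0, 0.7, 0, 0, -4, 0, 0, 0, 0.7, 0, 0, -8, 0, 0, 0, 0.7, 0, 0, -11, 0, 0, 0, 1, 0, 0, -11, 0, 0, 0, 1])

```text
clock: 4.55
eef_pos: [470.4, -336.0, 167.6]
tool_rot: [3.138, -0.01, -0.26]
force: [1.5, -0.4, -0.5]
width: 84.6
gripper_force: 0.0
```

>>> step_arm(commands=[-1.5, -4.8, 0, 0, 0, 0, 1, -3, -9.6, 0, 0, 0, 0, 1, -4.5, -14.4, 0, 0, 0, 0, 1, -6, -19.2, 0, 0, 0, 0, 1, -7.5, -24, 0, 0, 0, 0, 1, -9, -28.5, 0, 0, 0, 0, 1, -9, -28.5, 0, 0, 0, 0, 1])

```text
clock: 5.25
eef_pos: [453.0, -26.7, 161.8]
tool_rot: [-3.138, 0.004, -0.247]
force: [0.6, -0.4, -0.8]
width: 85.1
gripper_force: 0.0
```

```bash
python3 -c "
from h import *
corks()
plan((445,174,150,-.26))"
```

```text
scene [358. 194.] 134 ztop 28.4 xy [449.7 177.4] rect [22.3 28.3] 63.3
scene [281. 251.] 250 ztop 38.4 xy [661.6  27. ] rect [26.2 31.9] 1.0
side [233. 187.] 44 ztop 26.0 xy [452.6 165.3] rect [15.8  8.3] 68.6
side [314. 221.] 180 ztop 37.5 xy [657.6  24.8] rect [23.4 32.3] 2.8
t 5.3 pos [454.2 -33.7 162.4] rot [-3.141 -0.    -0.256] w 85.2 F [-0.2 -0.4 -0. ]
(445, 174, 150, -0.26) -> [-6.15, -19.86, 1.25] [-0.0, -0.0, 0.004] rows 5
```

>>> step_arm(commands=[-1.5, -5, 1, 0, 0, 0.1, 1, -3, -10, 1, 0, 0, 0.18, 1, -4.5, -15, 1, 0, 0, 0.18, 1, -5.9, -20, 1, 0, 0, 0.18, 1, -5.9, -20, 1, 0, 0, 0.18, 1, -5.9, -20, 1, 0, 0, 0.18, 1, -5.9, -20, 1, 0, 0, 0.18, 1])

```text
clock: 6.05
eef_pos: [449.3, 170.5, 152.5]
tool_rot: [3.141, -0.001, -0.444]
force: [-0.4, -0.4, -0.3]
width: 85.7
gripper_force: 0.0
```

```bash
cat >> h.py <<'E'
def wcork(tag):
    d=snap('wrist',tag); P=cloud(d);hsv=cv2.cvtColor(d['image'],cv2.COLOR_RGB2HSV);m=(cv2.inRange(hsv,(5,70,60),(20,255,255))>0)&(P[...,2]>10)&(P[...,2]<60)
    k,l,st,ce=cv2.connectedComponentsWithStats(m.astype(np.uint8))
    for i in range(1,k):
        if st[i,4]>200:
            q=P[l==i]; zt=np.percentile(q[:,2],90); q=q[q[:,2]>zt-5]; r=cv2.minAreaRect(q[:,:2].astype(np.float32)); print(ce[i].round(),st[i,4],'z',zt.round(1),np.round(r[0],1),np.round(r[1],1),round(r[2],1))
E
python3 -c "
from h import *
wcork('w1'); plan((445,174,5,-.436))"
```

```text
[275. 201.] 1192 z 29.4 [443.9 173.7] [24.9 28.3] 64.6
t 6.1 pos [449.3 170.2 152.5] rot [ 3.141e+00 -1.000e-03 -4.450e-01] w 85.2 F [-0.5 -0.6 -0.7]
(445, 174, 5, -0.436) -> [-0.57, -0.17, 14.75] [0.001, -0.001, -0.009] rows 4
```

>>> step_arm(commands=[-0.5, -0.2, 5, 0, 0, 0, 1, -0.5, -0.2, 10, 0, 0, 0, 1, -0.5, -0.2, 14.7, 0, 0, 0, 1, -0.5, -0.2, 14.7, 0, 0, 0, 0.5, -0.5, -0.2, 14.7, 0, 0, 0, 0, -0.5, -0.2, 14.7, 0, 0, 0, 0, -0.5, -0.2, 14.7, 0, 0, 0, 0, -0.5, -0.2, 14.7, 0, 0, 0, 0, -0.5, -0.2, 14.7, 0, 0, 0, 0])

```text
clock: 7.0
eef_pos: [446.9, 177.5, 8.1]
tool_rot: [-3.138, -0.004, -0.44]
force: [-0.6, -1.9, 9.3]
width: 24.8
gripper_force: 59.0
```

>>> step_arm(commands=[0, 0, -5, 0, 0, 0, 0, 0, 0, -10, 0, 0, 0, 0, 0, 0, -15, 0, 0, 0, 0, 0, 0, -15, 0, 0, 0, 0])

```text
clock: 7.4
eef_pos: [449.0, 178.5, 162.3]
tool_rot: [-3.131, -0.009, -0.44]
force: [1.2, 0.0, 0.2]
width: 24.8
gripper_force: 59.4
```

```bash
python3 -c "
from h import *
plan((455,-80,155,-.436),(485,-360,155,-.436),(485,-360,50,-.436),(485,-360,160,-.436),(600,-100,160,1.57),(660,26,160,1.57))"
```

```text
t 7.4 pos [449.  178.5 162.3] rot [-3.131 -0.009 -0.44 ] w 24.8 F [1.2 0.  0.2]
(455, -80, 155, -0.436) -> [11.54, 23.14, 0.58] [-0.011, -0.009, -0.004] rows 6
(485, -360, 155, -0.436) -> [14.54, 24.11, 0.0] [0.0, 0.0, 0.0] rows 6
(485, -360, 50, -0.436) -> [0.0, -0.0, 10.5] [0.0, 0.0, 0.0] rows 3
(485, -360, 160, -0.436) -> [0.0, 0.0, -11.0] [0.0, 0.0, 0.0] rows 3
(600, -100, 160, 1.57) -> [-0.56, -28.42, -0.0] [-0.0, 0.0, -2.006] rows 14
(660, 26, 160, 1.57) -> [12.6, 5.99, 0.0] [0.0, 0.0, 0.0] rows 3
```

>>> step_arm(commands=[2.3, 4.4, 0.5, 0, 0, 0, 0, 4.6, 8.8, 0.5, 0, 0, 0, 0, 6.9, 13.2, 0.5, 0, 0, 0, 0, 9.2, 17.6, 0.5, 0, 0, 0, 0, 11.5, 23, 0.5, 0, 0, 0, 0, 14, 27.5, 0.5, 0, 0, 0, 0, 16.5, 32, 0.5, 0, 0, 0, 0, 19, 36.5, 0.5, 0, 0, 0, 0, 21.5, 41, 0.5, 0, 0, 0, 0, 24, 44.5, 0.5, 0, 0, 0, 0])

```text
clock: 8.4
eef_pos: [471.0, -322.1, 151.8]
tool_rot: [-3.141, -0.002, -0.441]
force: [0.7, 0.9, 0.2]
width: 24.6
gripper_force: 59.4
```

>>> step_arm(commands=[2.1, 2.8, 0, 0, 0, 0, 0, 2.1, 2.8, 0, 0, 0, 0, 0, 2.1, 2.8, 5, 0, 0, 0, 0, 2.1, 2.8, 10, 0, 0, 0, 0, 2.1, 2.8, 10, 0, 0, 0, 0, 2.1, 2.8, 10, 0, 0, 0, 0.7, 2.1, 2.8, 10, 0, 0, 0, 0.7, 2.1, 2.8, 10, 0, 0, 0, 0.7])

```text
clock: 9.2
eef_pos: [480.2, -355.7, 53.5]
tool_rot: [3.141, -0.005, -0.44]
force: [0.5, 0.4, 0.4]
width: 59.7
gripper_force: 0.0
```

>>> step_arm(commands=[0, 0, -5, 0, 0, 0, 0.7, 0, 0, -10.5, 0, 0, 0, 1, 0, 0, -10.5, 0, 0, 0, 1])

```text
clock: 9.5
eef_pos: [481.7, -358.2, 163.5]
tool_rot: [3.139, -0.014, -0.441]
force: [0.3, 0.3, -0.1]
width: 84.8
gripper_force: 0.0
```

>>> step_arm(commands=[0, -3, 0, 0, 0, -0.15, 1, 0, -6, 0, 0, 0, -0.3, 1, 0, -9, 0, 0, 0, -0.45, 1, 0, -12, 0, 0, 0, -0.6, 1, 0, -15, 0, 0, 0, -0.75, 1, 0, -18, 0, 0, 0, -0.9, 1, 0, -21, 0, 0, 0, -1.05, 1, 0, -24, 0, 0, 0, -1.2, 1, 0, -27, 0, 0, 0, -1.35, 1, 0, -28.5, 0, 0, 0, -1.5, 1])

```text
clock: 10.5
eef_pos: [601.7, -93.2, 157.2]
tool_rot: [3.139, -0.003, 1.07]
force: [0.3, 0.0, 1.2]
width: 85.1
gripper_force: 0.0
```

```bash
python3 -c "
from h import *
corks(); plan((658,26,160,1.57))"
```

```text
scene [281. 251.] 248 ztop 38.8 xy [662.2  27.2] rect [26.1 32.6] 3.6
side [313. 222.] 130 ztop 37.7 xy [652.6  22.3] rect [31.9 15.2] 87.0
t 10.6 pos [601.5 -93.6 156.9] rot [ 3.139e+00 -3.000e-03  1.065e+00] w 85.4 F [0.5 0.9 1.2]
(658, 26, 160, 1.57) -> [13.2, -0.85, -0.27] [0.003, -0.002, -0.505] rows 4
```

>>> step_arm(commands=[4, 0, 0, 0, 0, -0.14, 1, 8, 0, 0, 0, 0, -0.28, 1, 11, -0.5, 0, 0, 0, -0.42, 1, 13.2, -0.9, 0, 0, 0, -0.54, 1, 13.2, -0.9, 0, 0, 0, -0.54, 1, 13.2, -0.9, 0, 0, 0, -0.54, 1])

```text
clock: 11.2
eef_pos: [656.3, 20.9, 155.9]
tool_rot: [3.141, 0.002, 1.595]
force: [1.1, -1.7, -0.3]
width: 85.0
gripper_force: 0.0
```

```bash
python3 -c "
from h import *
wcork('w2'); plan((658,26,17,1.61))
d=load('w2');cv2.imwrite('pics/w2b.png',cv2.resize(d['image'][:,:,::-1],(800,600),interpolation=cv2.INTER_CUBIC))"
```

```text
[280. 189.] 1560 z 39.4 [657.1  25.3] [25.2 34.1] 2.4
t 11.2 pos [656.2  19.9 155.8] rot [-3.142e+00  2.000e-03  1.594e+00] w 85.3 F [-0.4 -1.  -0.1]
(658, 26, 17, 1.61) -> [0.64, 0.19, 13.88] [-0.0, 0.002, -0.016] rows 3
```

View pics/w2b.png

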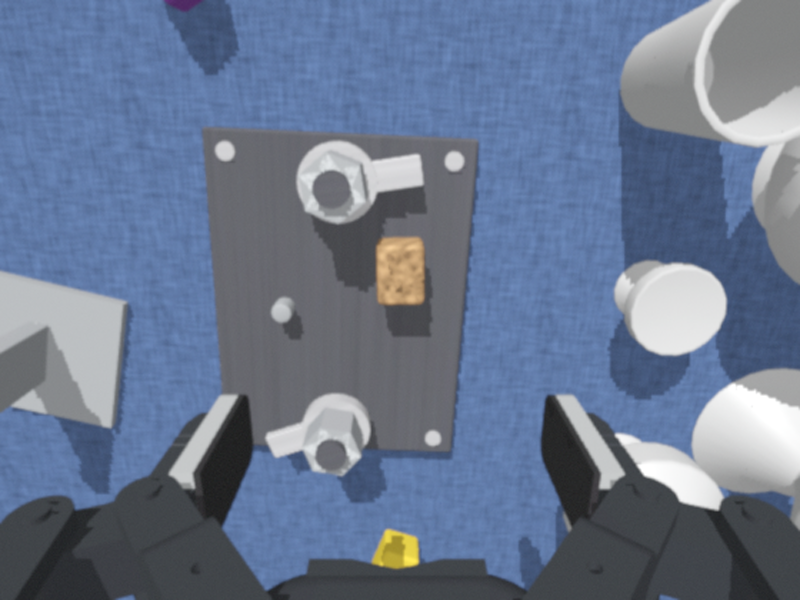

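Wrist view: seat cork at (401,271), pin (283,310), nut_a (333,185) with its dog to the right, nut_b (333,440) with its dog to the left. The fingers' path is clear.

>>> step_arm(commands=[0.5, 0.1, 5, 0, 0, 0, 1, 0.5, 0.1, 10, 0, 0, 0, 1, 0.5, 0.1, 13.7, 0, 0, 0, 1, 0.5, 0.1, 13.7, 0, 0, 0, 0.5, 0.5, 0.1, 13.7, 0, 0, 0, 0, 0.5, 0.1, 13.7, 0, 0, 0, 0, 0.5, 0.1, 13.7, 0, 0, 0, 0, 0.5, 0.1, 13.7, 0, 0, 0, 0, 0.5, 0.1, 13.7, 0, 0, 0, 0])

```text
clock: 12.15
eef_pos: [659.7, 27.6, 21.4]
tool_rot: [3.136, 0.0, 1.599]
force: [0.4, 0.2, 7.6]
width: 24.5
gripper_force: 59.9
```

>>> step_arm(commands=[0, 0, -5, 0, 0, 0, 0, 0, 0, -10, 0, 0, 0, 0, 0, 0, -14, 0, 0, 0, 0, 0, 0, -14, 0, 0, 0, 0])

```text
clock: 12.55
eef_pos: [662.4, 28.1, 166.7]
tool_rot: [3.127, -0.001, 1.599]
force: [0.6, -0.2, 0.7]
width: 24.3
gripper_force: 59.2
```

```bash
python3 -c "
from h import *
plan((480,-330,160,1.33),(480,-330,50,1.33),(480,-330,170,1.33),(434,-37,170,1.33))"
```

```text
t 12.6 pos [662.4  28.1 166.7] rot [ 3.127e+00 -1.000e-03  1.599e+00] w 24.3 F [ 0.6 -0.2  0.7]
(480, -330, 160, 1.33) -> [-35.27, -19.26, 0.37] [0.014, -0.003, 0.269] rows 9
(480, -330, 50, 1.33) -> [0.0, -0.0, 11.0] [0.0, 0.0, 0.0] rows 3
(480, -330, 170, 1.33) -> [0.0, 0.0, -12.0] [0.0, 0.0, 0.0] rows 3
(434, -37, 170, 1.33) -> [27.36, -11.45, -0.0] [0.0, 0.0, 0.0] rows 7
```

>>> step_arm(commands=[-4, -2.2, 0, 0, 0, 0.05, 0, -8, -4.4, 0, 0, 0, 0.1, 0, -12, -6.6, 0, 0, 0, 0.15, 0, -16, -8.8, 0, 0, 0, 0.2, 0, -20, -11, 0, 0, 0, 0.27, 0, -24, -13.2, 0, 0, 0, 0.27, 0, -28, -15.4, 0, 0, 0, 0.27, 0, -32, -17.5, 0, 0, 0, 0.27, 0, -35.3, -19.3, 0, 0, 0, 0.27, 0, -35.3, -19.3, 0, 0, 0, 0.27, 0])

```text
clock: 13.55
eef_pos: [470.3, -337.9, 159.0]
tool_rot: [-3.141, 0.005, 1.319]
force: [-0.2, -0.0, -0.7]
width: 24.8
gripper_force: 59.1
```

>>> step_arm(commands=[0, 0, 0, 0, 0, 0, 0, 0, 0, 5, 0, 0, 0, 0, 0, 0, 10, 0, 0, 0, 0, 0, 0, 10.5, 0, 0, 0, 0, 0, 0, 10.5, 0, 0, 0, 0.7, 0, 0, 10.5, 0, 0, 0, 0.7, 0, 0, 10.5, 0, 0, 0, 0.7, 0, 0, 5, 0, 0, 0, 0.7, 0, 0, 0, 0, 0, 0, 1, 0, 0, 0, 0, 0, 0, 1])

```text
clock: 14.55
eef_pos: [479.0, -333.5, 166.4]
tool_rot: [3.127, 0.005, 1.329]
force: [0.8, -0.7, 0.3]
width: 84.5
gripper_force: 0.0
```

>>> step_arm(commands=[4.5, -1.9, 0, 0, 0, 0, 1, 9, -3.8, 0, 0, 0, 0, 1, 13.5, -5.7, 0, 0, 0, 0, 1, 18, -7.6, 0, 0, 0, 0, 1, 18, -7.6, 0, 0, 0, 0, 1, 18, -7.6, 0, 0, 0, 0, 1])

```text
clock: 15.15
eef_pos: [444.8, -136.7, 159.7]
tool_rot: [3.139, -0.0, 1.333]
force: [0.1, -0.8, 0.0]
width: 85.5
gripper_force: 0.0
```

```bash
cat > b.py <<'E'
from h import *
snap('scene','scene1'); snap('side','side1'); d=snap('wrist','w3')
cv2.imwrite('pics/w3b.png',cv2.resize(d['image'][:,:,::-1],(800,600),interpolation=cv2.INTER_CUBIC))
d=load('side1'); cv2.imwrite('pics/s1b.png',cv2.resize(d['image'][:,:,::-1],(800,600),interpolation=cv2.INTER_CUBIC))
plan((434,-37,170,1.33))
E
python3 b.py
```

```text
t 15.3 pos [ 444.6 -139.3  159. ] rot [3.139e+00 1.000e-03 1.328e+00] w 85.3 F [-0.  -0.8  0.1]
(434, -37, 170, 1.33) -> [9.68, -3.49, -1.11] [0.002, 0.001, -0.002] rows 3
```

View pics/s1b.png

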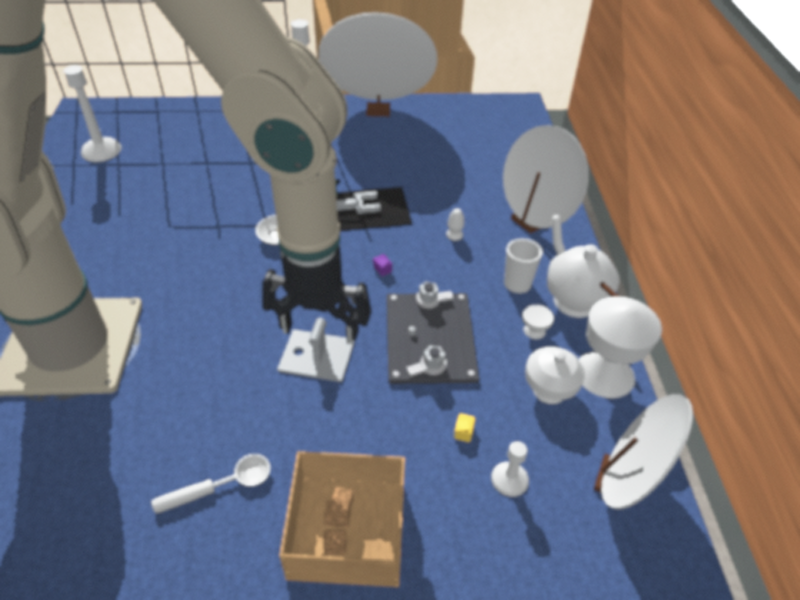

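Side view: the bin holds the corks at (340,500) and (336,540), the seat is clear, and only the yellow and purple decoys are left on the cloth. Now the plate and base by wrist cloud.

```bash
cat > p.py <<'E'
from h import *
def rect(P,m,tag):
    k,l,st,ce=cv2.connectedComponentsWithStats(m.astype(np.uint8))
    for i in range(1,k):
        if st[i,4]>60: q=P[l==i]; print(tag,ce[i].round(),st[i,4],'z',np.median(q[:,2]).round(1),'mean',q.mean(0).round(1),[np.round(a,1).tolist() for a in cv2.minAreaRect(q[:,:2].astype(np.float32))])
for t in('w2','w3','scene1','side1'):
    d=load(t);P=cloud(d);hsv=cv2.cvtColor(d['image'],cv2.COLOR_RGB2HSV); b=cv2.inRange(hsv,(95,90,30),(130,255,255))>0
    z=P[...,2]; z0=np.median(z[b&(np.abs(z)<12)&(P[...,0]>380)&(P[...,0]<800)&(np.abs(P[...,1])<250)]); print('==',t,'cloth',z0); P=P-[0,0,z0]; z=P[...,2]
    box=(P[...,0]>330)&(P[...,0]<580)&(P[...,1]>-130)&(P[...,1]<90)
    grey=(hsv[...,1]<75)
    rect(P,grey&box&(z>3.5)&(z<9)&(hsv[...,2]>100),'plate'); rect(P,box&(z>55)&(z<78)&grey,'tongue')
    bb=(P[...,0]>500)&(P[...,0]<740)&(np.abs(P[...,1])<130)
    rect(P,grey&bb&(z>9)&(z<15),'base'); rect(P,grey&bb&(z>45)&(z<58),'nut'); rect(P,grey&bb&(z>22.8)&(z<30),'dog'); rect(P,grey&bb&(z>20)&(z<30)&(np.abs(P[...,1])<30),'pin')
E
python3 p.py
```

```text
== w2 cloth 1.046367043276278
plate [ 48. 243.] 5990 z 6.2 mean [450.2 -36.3   6.1] [[443.4, -40.8], [92.2, 74.0], 77.3]
base [236. 199.] 31044 z 12.0 mean [621.1   9.   12. ] [[621.4, -2.1], [199.7, 150.0], 88.9]
nut [232. 131.] 1693 z 49.9 mean [623.3  73.3  51.1] [[623.0, 72.8], [33.9, 30.0], 40.2]
nut [232. 314.] 1092 z 49.8 mean [620.5 -74.4  50.9] [[620.1, -76.8], [30.6, 34.5], 21.1]
dog [260. 120.] 1446 z 26.5 mean [641.3  78.7  26.4] [[634.8, 71.6], [40.5, 65.5], 81.4]
dog [197. 218.] 162 z 25.7 mean [589.9  -0.8  25.6] [[589.7, -1.3], [11.3, 11.0], 49.2]
dog [222. 297.] 987 z 26.4 mean [608.2 -74.7  26.4] [[607.4, -76.1], [66.2, 36.8], 10.6]
pin [197. 218.] 179 z 25.5 mean [ 5.901e+02 -5.000e-01  2.520e+01] [[589.6, -1.1], [11.3, 11.4], 15.3]
== w3 cloth 0.951690525782734
plate [222.  66.] 14519 z 6.1 mean [426.3 -34.9   6.1] [[424.4, -36.6], [90.1, 110.5], 76.6]
tongue [217.  63.] 2406 z 71.8 mean [431.6 -37.5  71.2] [[430.5, -38.0], [46.1, 18.1], 76.4]
base [453.  42.] 12395 z 11.9 mean [598.4 -60.7  11.9] [[610.9, -61.2], [81.8, 132.9], 88.4]
nut [513.  54.] 2133 z 49.9 m
[... 771 characters left out ...]
26.3] [[645.4, 74.3], [40.6, 52.7], 89.2]
== side1 cloth 1.52334230673108
plate [221. 249.] 997 z 6.1 mean [425.4 -42.5   6.1] [[425.8, -35.9], [94.0, 110.8], 76.9]
tongue [222. 232.] 145 z 70.5 mean [431.5 -42.9  69.3] [[431.8, -38.2], [48.9, 18.3], 74.2]
base [301. 236.] 2815 z 12.0 mean [620.6  -9.3  12. ] [[621.5, -3.2], [201.5, 148.3], 89.0]
nut [300. 202.] 99 z 50.1 mean [623.2  69.6  50.7] [[623.6, 71.9], [30.5, 32.1], 62.4]
nut [304. 247.] 126 z 50.2 mean [620.7 -79.4  51. ] [[620.9, -77.3], [30.6, 33.1], 17.9]
dog [305. 209.] 109 z 26.3 mean [635.7  68.2  26.3] [[635.7, 68.5], [37.8, 64.6], 89.8]
dog [298. 257.] 142 z 26.1 mean [606.5 -88.3  26.2] [[609.0, -82.7], [65.3, 33.5], 3.4]
```

View pics/w3b.png

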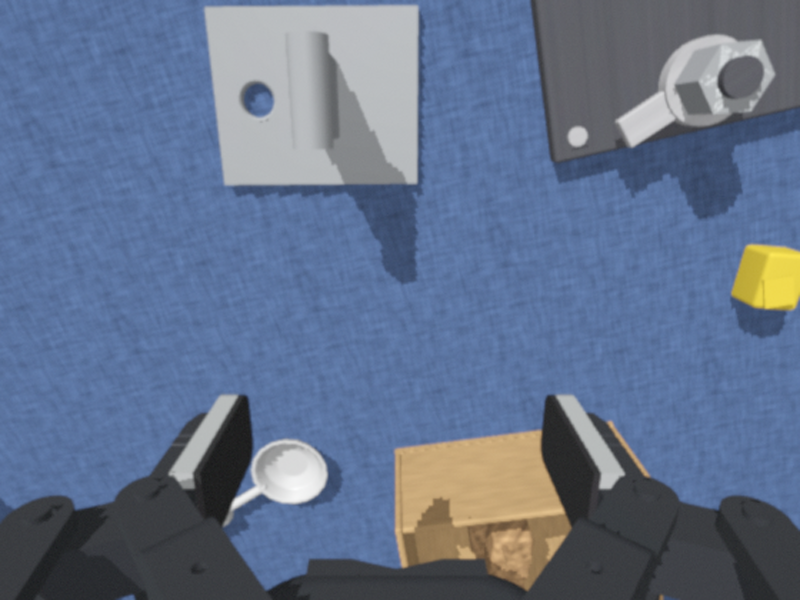

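Wrist view: plate fully seen with hole at (257,99), tongue at (312,90), nut_b at (740,78). Sizes and spacing agree (tongue 6 mm off centre, pin 32 mm, nuts ±75 mm). Checking wrist-camera bias with the first shot at another yaw.

```bash
sed -i "s/^for t in.*/import sys\nfor t in sys.argv[1:]:/" p.py; python3 p.py w0; python3 -c "
from h import *
plan((430.5,-38,110,1.337),(430.5,-38,15,1.337),(430.5,-38,100,1.337),(627.4,-2.2,100,1.552),(627.4,-2.2,29,1.552))"
```

```text
== w0 cloth 1.0490765218264437
plate [153. 226.] 7339 z 6.1 mean [432.7 -43.2   6.1] [[424.3, -36.6], [90.8, 110.8], 76.5]
tongue [124. 259.] 1448 z 71.1 mean [432.5 -40.9  69.8] [[430.9, -38.3], [47.0, 18.5], 75.3]
base [67. 66.] 15244 z 11.9 mean [584.2 -30.3  11.9] [[593.4, -25.9], [152.6, 95.4], 88.9]
nut [81.  7.] 615 z 49.4 mean [609.5 -76.1  49.6] [[608.6, -74.8], [31.3, 11.7], 75.8]
dog [116.  29.] 1364 z 26.0 mean [596.  -85.2  26.1] [[595.3, -78.6], [41.4, 40.3], 4.3]
dog [23. 70.] 208 z 25.7 mean [588.7  -2.9  25.5] [[588.7, -2.5], [11.1, 11.0], 49.9]
pin [24. 70.] 239 z 25.5 mean [588.6  -3.4  25. ] [[588.8, -2.6], [11.6, 11.0], 55.5]
t 15.3 pos [ 444.6 -139.3  159. ] rot [3.139e+00 1.000e-03 1.328e+00] w 85.3 F [-0.  -0.8  0.1]
(430.5, -38, 110, 1.337) -> [9.5, -3.82, 4.89] [0.002, 0.001, -0.009] rows 3
(430.5, -38, 15, 1.337) -> [0.0, -0.0, 9.5] [0.0, 0.0, 0.0] rows 2
(430.5, -38, 100, 1.337) -> [0.0, 0.0, -8.5] [0.0, 0.0, 0.0] rows 2
(627.4, -2.2, 100, 1.552) -> [8.04, 18.32, 0.0] [-0.0, 0.0, -0.215] rows 5
(627.4, -2.2, 29, 1.552) -> [0.0, -0.0, 7.1] [0.0, 0.0, 0.0] rows 2
```

>>> step_arm(commands=[3.2, -1.3, 1, 0, 0, 0, 1, 6.4, -2.6, 2, 0, 0, -0.01, 1, 9.5, -3.8, 3, 0, 0, -0.01, 1, 9.5, -3.8, 4.9, 0, 0, -0.01, 1, 9.5, -3.8, 4.9, 0, 0, -0.01, 1, 9.5, -3.8, 4.9, 0, 0, -0.01, 1, 9.5, -3.8, 4.9, 0, 0, -0.01, 1, 9.5, -3.8, 4.9, 0, 0, -0.01, 1])

```text
clock: 16.1
eef_pos: [430.4, -37.5, 110.0]
tool_rot: [3.14, -0.0, 1.338]
force: [-0.3, -0.1, -0.0]
width: 85.0
gripper_force: 0.0
```

```bash
python3 -c "
from h import *
plan((430.5,-38,15,1.337))"
```

```text
t 16.1 pos [430.4 -37.5 110. ] rot [ 3.14  -0.     1.338] w 85.0 F [-0.3 -0.1 -0. ]
(430.5, -38, 15, 1.337) -> [-0.05, 0.01, 9.5] [0.002, -0.0, 0.001] rows 2
```

>>> step_arm(commands=[0, 0, 3, 0, 0, 0, 1, 0, 0, 6, 0, 0, 0, 1, 0, 0, 8.5, 0, 0, 0, 1, 0, 0, 9.5, 0, 0, 0, 1, 0, 0, 9.5, 0, 0, 0, 0.5, 0, 0, 9.5, 0, 0, 0, 0, 0, 0, 9.5, 0, 0, 0, 0, 0, 0, 9.5, 0, 0, 0, 0, 0, 0, 9.5, 0, 0, 0, 0, 0, 0, 9.5, 0, 0, 0, 0])

```text
clock: 17.1
eef_pos: [430.5, -36.9, 15.0]
tool_rot: [3.14, 0.001, 1.339]
force: [1.2, -1.5, 3.1]
width: 11.7
gripper_force: 59.0
```

>>> step_arm(commands=[0, 0, 0, 0, 0, 0, 0, 0, 0, -1, 0, 0, 0, 0, 0, 0, -3, 0, 0, 0, 0, 0, 0, -5, 0, 0, 0, 0, 0, 0, -7, 0, 0, 0, 0, 0, 0, -9, 0, 0, 0, 0, 0, 0, -9, 0, 0, 0, 0, 0, 0, -9, 0, 0, 0, 0, 0, 0, -9, 0, 0, 0, 0])

```text
clock: 18.0
eef_pos: [428.7, -36.5, 103.3]
tool_rot: [-3.14, 0.001, 1.34]
force: [0.3, -1.1, -4.7]
width: 11.3
gripper_force: 61.3
```

```bash
python3 -c "
from h import *
plan((627.4,-2.2,105,1.552))
d=snap('side','side2'); cv2.imwrite('pics/s2b.png',cv2.resize(d['image'][150:330,140:380,::-1],(800,600),interpolation=cv2.INTER_CUBIC))"
```

```text
t 18.0 pos [428.7 -36.5 103.3] rot [-3.14e+00  1.00e-03  1.34e+00] w 11.3 F [ 0.3 -1.1 -4.7]
(627.4, -2.2, 105, 1.552) -> [7.89, 18.55, -0.21] [-0.002, 0.0, -0.212] rows 5
```

View pics/s2b.png

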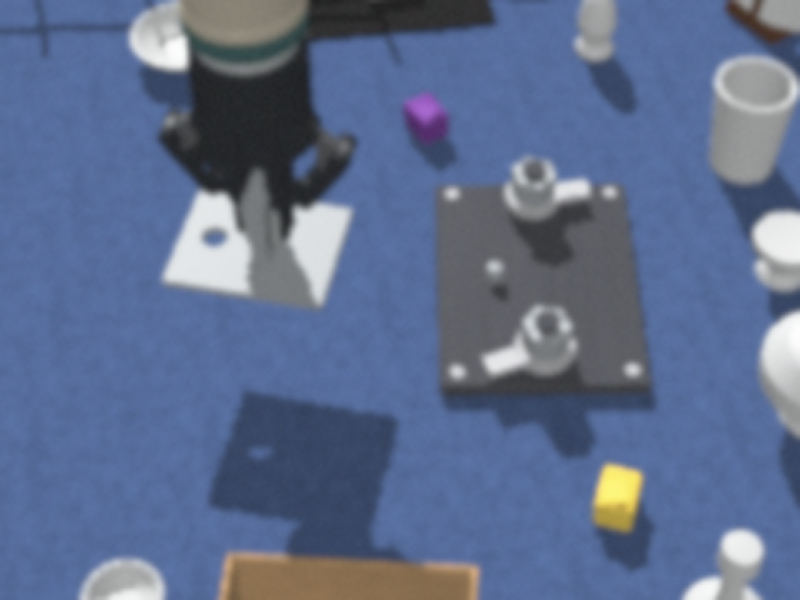

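Crop: the plate hangs level in the gripper (hole at (214,237)), its shadow square; the base is clear.

>>> step_arm(commands=[1.1, 2.6, 0, 0, 0, -0.03, 0, 2.2, 5.2, 0, 0, 0, -0.06, 0, 3.3, 7.8, 0, 0, 0, -0.09, 0, 4.5, 10.4, 0, 0, 0, -0.12, 0, 5.6, 13, 0, 0, 0, -0.15, 0, 6.7, 15.6, 0, 0, 0, -0.18, 0, 8, 18.5, 0, 0, 0, -0.212, 0, 8, 18.5, 0, 0, 0, -0.212, 0, 8, 18.5, 0, 0, 0, -0.212, 0, 8, 18.5, 0, 0, 0, -0.212, 0])

```text
clock: 19.05
eef_pos: [626.2, -1.2, 102.9]
tool_rot: [-3.138, 0.001, 1.552]
force: [-0.4, -0.6, -5.3]
width: 11.2
gripper_force: 61.4
```

>>> step_arm(commands=[0, 0, 2, 0, 0, 0, 0, 0, 0, 4, 0, 0, 0, 0, 0, 0, 5, 0, 0, 0, 0, 0, 0, 5, 0, 0, 0, 0, 0, 0, 5, 0, 0, 0, 0])

```text
clock: 19.55
eef_pos: [628.1, -0.8, 54.7]
tool_rot: [3.141, -0.0, 1.552]
force: [-0.0, -0.7, -4.2]
width: 11.5
gripper_force: 61.3
```

```bash
python3 -c "
from h import *
plan((627.4,-1.2,28,1.552))
for n in('scene','side','wrist'): snap(n,n[:2]+'4')
"; python3 p.py sc4 si4 wr4 | grep -v dog
```

```text
t 19.6 pos [628.1  -0.8  54.7] rot [ 3.141 -0.     1.552] w 11.5 F [-0.  -0.7 -4.2]
(627.4, -1.2, 28, 1.552) -> [-0.05, -0.07, 2.67] [0.0, -0.0, -0.0] rows 1
== sc4 cloth -1.4164977082029282
base [272. 249.] 2474 z 11.9 mean [648.5   4.7  11.9] [[625.7, -0.5], [200.0, 153.2], 88.9]
nut [272. 236.] 792 z 46.2 mean [639.    4.3  46.6] [[624.9, 0.5], [89.8, 111.9], 88.9]
nut [238. 224.] 150 z 50.2 mean [625.7 -74.5  50.9] [[624.0, -75.3], [29.9, 33.6], 79.1]
nut [306. 236.] 157 z 50.0 mean [628.6  74.7  50.7] [[627.0, 74.4], [30.5, 33.1], 71.3]
== si4 cloth 1.4621580975184876
base [300. 244.] 1652 z 12.0 mean [616.  -36.6  12. ] [[621.4, -3.9], [201.3, 148.7], 88.4]
nut [302. 226.] 730 z 46.6 mean [621.6  -9.7  46.9] [[622.5, -2.7], [90.6, 109.9], 88.9]
nut [304. 247.] 129 z 50.6 mean [620.7 -79.8  50.7] [[621.1, -78.4], [30.3, 34.4], 20.6]
== wr4 cloth 0.9914860039887485
base [262. 130.] 30582 z 12.0 mean [621.4  59.2  12. ] [[621.9, 17.7], [160.0, 149.4], 88.9]
base [199. 267.] 641 z 12.1 mean [581.7 -17.5  12.1] [[581.8, -17.4], [16.4, 20.5], 62.4]
nut [261. 108.] 4944 z 50.0 mean [623.   73.3  51.2] [[623.0, 72.7], [30.2, 34.0], 69.9]
nut [264. 237.] 25870 z 46.2 mean [622.1  15.1  46.3] [[622.0, 5.2], [78.0, 110.8], 89.2]
pin [204. 257.] 108 z 25.9 mean [588.4  -3.9  26. ] [[588.3, -4.4], [5.1, 8.9], 75.1]
```

Plate is 1 mm too far in +y; correct, then lower onto the pin.

>>> step_arm(commands=[-0.1, 0, 0, 0, 0, 0, 0, -0.1, 0, 0.5, 0, 0, 0, 0, -0.1, 0, 1, 0, 0, 0, 0, -0.1, 0, 1.5, 0, 0, 0, 0, -0.1, 0, 2, 0, 0, 0, 0, -0.1, 0, 2.4, 0, 0, 0, 0, -0.1, 0, 2.6, 0, 0, 0, 0, -0.1, 0, 2.6, 0, 0, 0, 0])

```text
clock: 20.5
eef_pos: [627.8, -1.8, 27.9]
tool_rot: [-3.141, -0.0, 1.552]
force: [-0.0, -0.5, -5.1]
width: 11.4
gripper_force: 61.5
```

```bash
python3 -c "
from h import *
plan((627.4,-1.2,28,1.552))
for n in('scene','side'): snap(n,n[:2]+'5')
"
python3 - <<'E'
import sys; sys.path.insert(0,'.')
from h import *
for t in('/sc5','/si5'):
    d=load(t[1:]);P=cloud(d);hsv=cv2.cvtColor(d['image'],cv2.COLOR_RGB2HSV);b=cv2.inRange(hsv,(95,90,30),(130,255,255))>0;z=P[...,2]
    z0=np.median(z[b&(np.abs(z)<12)&(P[...,0]>380)&(P[...,0]<800)&(np.abs(P[...,1])<250)]);z=z-z0
    m=(hsv[...,1]<75)&(hsv[...,2]>130)&(z>15.5)&(z<23)&(P[...,0]>550)&(P[...,0]<690)&(np.abs(P[...,1])<60);q=P[m];print(t,len(q),np.median(z[m]),cv2.minAreaRect(q[:,:2].astype(np.float32)),[np.median(z[m&(P[...,0]>640)]),np.median(z[m&(P[...,0]<600)]),np.median(z[m&(P[...,1]>25)]),np.median(z[m&(P[...,1]<-25)])])
E
```

```text
t 20.5 pos [627.8  -1.8  27.9] rot [-3.141 -0.     1.552] w 11.4 F [-0.  -0.5 -5.1]
(627.4, -1.2, 28, 1.552) -> [0.06, -0.04, -0.01] [-0.001, -0.0, -0.0] rows 1
/sc5 1113 18.6633290939146 ((623.5597534179688, -6.935203552246094), (102.83020782470703, 113.9151840209961), 88.83526611328125) [np.float64(18.65988746591757), np.float64(18.62115358451201), np.float64(18.564063068539213), np.float64(18.66524777130122)]
/si5 794 18.904523637429314 ((621.4517822265625, -2.27044677734375), (93.52696990966797, 110.98097229003906), 89.60921478271484) [np.float64(18.790756351173947), np.float64(18.945523665712784), np.float64(18.80847474673437), np.float64(18.75908287574703)]
```

>>> step_arm(commands=[0, 0, 0.08, 0, 0, 0, 0, 0, 0, 0.08, 0, 0, 0, 0.3, 0, 0, 0.08, 0, 0, 0, 0.6, 0, 0, 0.08, 0, 0, 0, 1, 0, 0, 0.08, 0, 0, 0, 1, 0, 0, 0.08, 0, 0, 0, 1, 0, 0, -4, 0, 0, 0, 1, 0, 0, -8, 0, 0, 0, 1, 0, 0, -12, 0, 0, 0, 1, 0, 0, -12, 0, 0, 0, 1])

```text
clock: 21.6
eef_pos: [631.8, -0.5, 154.2]
tool_rot: [3.131, -0.002, 1.552]
force: [0.9, -0.4, 0.2]
width: 85.7
gripper_force: 0.0
```

```bash
cat > q.py <<'E'
from h import *
import sys
# fit: plate top rect and nut angles from a wrist picture
d=snap('wrist',sys.argv[1]);P=cloud(d);hsv=cv2.cvtColor(d['image'],cv2.COLOR_RGB2HSV);b=cv2.inRange(hsv,(95,90,30),(130,255,255))>0;z=P[...,2]
P=P-[0,0,np.median(z[b&(np.abs(z)<12)])];z=P[...,2];g=hsv[...,1]<75
m=g&(z>16)&(z<20.3)&(P[...,0]>550)&(P[...,0]<690)&(np.abs(P[...,1])<52);q=P[m]
print('plate z',np.percentile(z[m],[10,50,90]),cv2.minAreaRect(q[:,:2].astype(np.float32)))
for n,(cx,cy) in(('a',(622.8,72.9)),('b',(620,-77.1))):
    dx,dy=P[...,0]-cx,P[...,1]-cy; r=np.hypot(dx,dy); m=(z>23)&(z<29)&(r>28)&(r<44); a=np.arctan2(dy[m].mean(),dx[m].mean())
    off=np.radians(-1.1); th=(np.pi*0 -np.pi/2 if n=='a' else np.pi/2)+off+2.0-a; th=(th+np.pi)%(2*np.pi)-np.pi
    print(n,m.sum(),'dog dir',round(a,3),'theta',round(th,3))
print(np.round(ctrl.read_state()['eef_pos'],1),np.round(ctrl.read_state()['tool_rot'],3))
E
python3 q.py w6; python3 -c "
from h import *
d=load('w6');cv2.imwrite('pics/w6b.png',cv2.resize(d['image'][:,:,::-1],(800,600),interpolation=cv2.INTER_CUBIC))"
```

```text
plate z [17.10290293 17.99080847 18.85188981] ((621.3290405273438, -2.665699005126953), (90.77024841308594, 110.27417755126953), 88.82025909423828)
a 512 dog dir 0.167 theta 0.243
b 303 dog dir -2.806 theta 0.075
[630.1  -1.3 151.5] [ 3.135 -0.     1.552]
```

View pics/w6b.png

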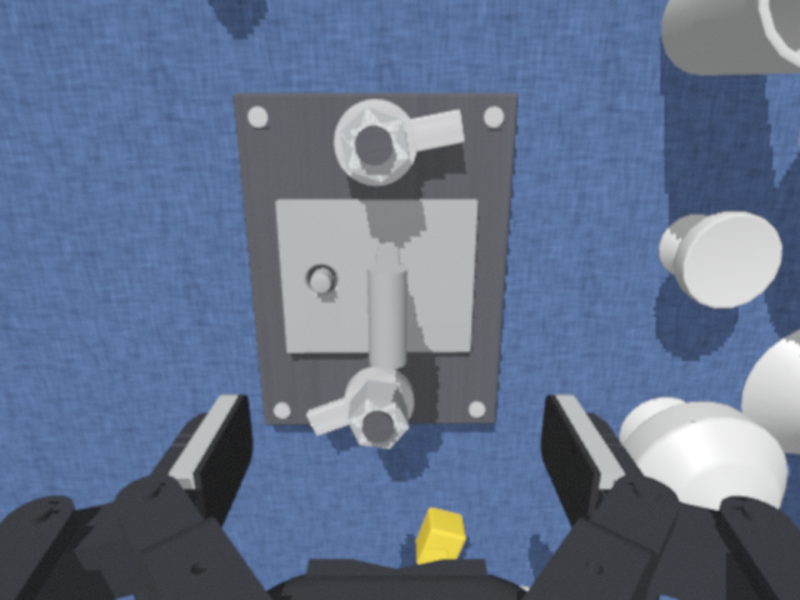

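Wrist view: the plate is flat and square (90x110 at −1.2°, z = 18), pin in its hole at (321,280), between nut_a (375,145) and nut_b (378,425). Now nut_a by hand.

```bash
python3 -c "
from h import *
plan((623,73,100,1.738),(623,73,29,1.738))"
```

```text
t 21.6 pos [630.1  -1.3 151.5] rot [ 3.135 -0.     1.552] w 85.0 F [ 0.1 -0.8 -0.9]
(623, 73, 100, 1.738) -> [7.41, -0.89, 5.15] [0.006, 0.0, -0.186] rows 2
(623, 73, 29, 1.738) -> [0.0, -0.0, 7.1] [0.0, 0.0, 0.0] rows 2
```

>>> step_arm(commands=[3.5, -0.4, 2, 0, 0, -0.1, 0.6, 7.4, -0.6, 4.7, 0, 0, -0.186, 0.6, 7.4, -0.6, 4.7, 0, 0, -0.186, 0.6, 7.4, -0.6, 4.7, 0, 0, -0.186, 0.6, 7.4, -0.6, 4.7, 0, 0, -0.186, 0.6, 7.4, -0.6, 4.7, 0, 0, -0.186, 0.6, 7.4, -0.6, 4.7, 0, 0, -0.186, 0.6, 7.4, -0.6, 4.7, 0, 0, -0.186, 0.6])

```text
clock: 22.45
eef_pos: [623.8, 71.4, 101.7]
tool_rot: [3.141, 0.0, 1.736]
force: [-0.2, 0.3, 0.1]
width: 51.4
gripper_force: 0.0
```

```bash
python3 q.py w7; python3 -c "
from h import *
plan((623,73,29,1.738))"
```

```text
plate z [17.18271887 17.95881894 18.70971667] ((621.5459594726562, -2.4569549560546875), (91.70944213867188, 110.08699035644531), 89.15433502197266)
a 584 dog dir 0.185 theta 0.225
b 0 dog dir nan theta nan
[623.8  71.6 101.6] [3.141 0.    1.737]
t 22.5 pos [623.8  71.6 101.6] rot [3.141 0.    1.737] w 51.2 F [-0.  -1.   0.8]
(623, 73, 29, 1.738) -> [0.15, -0.06, 7.26] [0.001, 0.0, -0.001] rows 2q.py:9: RuntimeWarning: Mean of empty slice.
  dx,dy=P[...,0]-cx,P[...,1]-cy; r=np.hypot(dx,dy); m=(z>23)&(z<29)&(r>28)&(r<44); a=np.arctan2(dy[m].mean(),dx[m].mean())
  ret = ret.dtype.type(ret / rcount)
```

>>> step_arm(commands=[0.15, 0, 3, 0, 0, 0, 0.6, 0.15, 0, 6, 0, 0, 0, 0.6, 0.15, 0, 7.2, 0, 0, 0, 0.6, 0.15, 0, 7.2, 0, 0, 0, 0.6, 0.15, 0, 7.2, 0, 0, 0, 0, 0.15, 0, 7.2, 0, 0, 0, 0, 0.15, 0, 7.2, 0, 0, 0, 0, 0.15, 0, 7.2, 0, 0, 0, 0, 0.15, 0, 7.2, 0, 0, 0, 0])

```text
clock: 23.4
eef_pos: [623.8, 74.1, 31.0]
tool_rot: [3.14, 0.0, 1.738]
force: [-1.8, -0.3, 6.1]
width: 28.8
gripper_force: 61.0
```

>>> step_arm(commands=[0, 0, 0, 0, 0, 0.12, 0, 0, 0, 0, 0, 0, 0.24, 0, 0, 0, 0, 0, 0, 0.36, 0, 0, 0, 0, 0, 0, 0.36, 0])

```text
clock: 23.8
eef_pos: [624.1, 74.1, 31.0]
tool_rot: [3.139, -0.0, 1.376]
force: [-1.8, -0.3, 7.2]
width: 28.6
gripper_force: 61.0
```

>>> step_arm(commands=[0, 0, -0.15, 0, 0, 0.1, 0, 0, 0, -0.15, 0, 0, 0.2, 0, 0, 0, -0.15, 0, 0, 0.3, 0, 0, 0, -0.15, 0, 0, 0.4, 0, 0, 0, -0.15, 0, 0, 0.5, 0, 0, 0, -0.15, 0, 0, 0.6, 0, 0, 0, -0.15, 0, 0, 0.7, 0, 0, 0, -0.15, 0, 0, 0.8, 0, 0, 0, -0.15, 0, 0, 0.8, 0, 0, 0, -0.15, 0, 0, 0.8, 0])

```text
clock: 24.8
eef_pos: [624.5, 73.7, 31.1]
tool_rot: [3.141, -0.002, 0.58]
force: [3.5, -0.5, -3.7]
width: 28.8
gripper_force: 61.0
```

```bash
python3 -c "
from h import *
s=ctrl.read_state();print(s['torque'],s['width'],s['tool_rot'],s['force'])
d=snap('scene','sc8');snap('side','si8')
for t in('sc8','si8'):
    d=load(t);P=cloud(d);hsv=cv2.cvtColor(d['image'],cv2.COLOR_RGB2HSV);b=cv2.inRange(hsv,(95,90,30),(130,255,255))>0;z=P[...,2]
    P=P-[0,0,np.median(z[b&(np.abs(z)<12)&(P[...,0]>380)&(P[...,0]<800)])];z=P[...,2]
    for cx,cy in((624,74),(621,-76)):
        dx,dy=P[...,0]-cx,P[...,1]-cy;r=np.hypot(dx,dy);m=(z>22)&(z<29)&(r>26)&(r<46);print(t,m.sum(),np.arctan2(np.median(dy[m]),np.median(dx[m])))
"
```

```text
[-0.16741395 -0.76172382 -0.21552148] 28.839536765408546 [ 3.14077058e+00 -2.27314115e-03  5.80056365e-01] [ 3.45267215 -0.50029056 -3.69206623]
sc8 65 -0.8886510837783261
sc8 22 -2.761611054956741
si8 13 -0.9467255032925916
si8 52 -2.7540887046306075
```

>>> step_arm(commands=[0, 0, 0, 0, 0, 0, 0.6, 0, 0, 0, 0, 0, 0, 0.6, 0, 0, 0, 0, 0, 0, 0.6, 0, 0, -4, 0, 0, 0, 0.6, 0, 0, -8, 0, 0, 0, 0.6, 0, 0, -11, 0, 0, 0, 0.6, 0, 0, -11, 0, 0, 0, 0.6, 0, 0, -11, 0, 0, 0, 0.6])

```text
clock: 25.7
eef_pos: [623.2, 73.7, 141.5]
tool_rot: [3.141, -0.001, 0.578]
force: [-0.4, -0.0, -1.0]
width: 51.2
gripper_force: 0.0
```

```bash
python3 -c "
from h import *
plan((621,-76.8,120,.865),(621,-76.8,31,.865))"
```

```text
t 25.7 pos [623.2  73.7 141.5] rot [ 3.141e+00 -1.000e-03  5.780e-01] w 51.2 F [-0.4 -0.  -1. ]
(621, -76.8, 120, 0.865) -> [-8.41, 12.48, 2.15] [0.001, -0.0, -0.287] rows 4
(621, -76.8, 31, 0.865) -> [0.0, -0.0, 8.9] [0.0, 0.0, 0.0] rows 2
```

>>> step_arm(commands=[-2.1, 3.1, 0, 0, 0, -0.1, 0.6, -4.2, 6.2, 0, 0, 0, -0.2, 0.6, -6.3, 9.4, 0, 0, 0, -0.287, 0.6, -8.4, 12.5, 2, 0, 0, -0.287, 0.6, -8.4, 12.5, 2, 0, 0, -0.287, 0.6, -8.4, 12.5, 2, 0, 0, -0.287, 0.6, -8.4, 12.5, 2, 0, 0, -0.287, 0.6, -8.4, 12.5, 2, 0, 0, -0.287, 0.6])

```text
clock: 26.5
eef_pos: [621.2, -74.7, 120.8]
tool_rot: [-3.141, -0.001, 0.868]
force: [-0.3, 0.3, -0.2]
width: 51.1
gripper_force: 0.0
```

```bash
python3 q.py w9 2>/dev/null; python3 -c "
from h import *
plan((621,-76.8,31,.865))"
```

```text
plate z [17.1011436  17.98339232 18.86465895] ((621.061279296875, 2.1542434692382812), (99.61299896240234, 110.51232147216797), 88.93341827392578)
a 739 dog dir -0.99 theta 1.4
b 428 dog dir -2.791 theta 0.059
[621.4 -74.9 121. ] [-3.141e+00 -1.000e-03  8.670e-01]
t 26.6 pos [621.4 -74.9 121. ] rot [-3.141e+00 -1.000e-03  8.670e-01] w 51.1 F [ 0.7 -0.4 -0.5]
(621, -76.8, 31, 0.865) -> [-0.18, 0.1, 9.0] [-0.0, -0.001, 0.002] rows 2
```

>>> step_arm(commands=[-0.15, 0.1, 4, 0, 0, 0, 0.6, -0.15, 0.1, 8, 0, 0, 0, 0.6, -0.15, 0.1, 9, 0, 0, 0, 0.6, -0.15, 0.1, 9, 0, 0, 0, 0.6, -0.15, 0.1, 9, 0, 0, 0, 0, -0.15, 0.1, 9, 0, 0, 0, 0, -0.15, 0.1, 9, 0, 0, 0, 0, -0.15, 0.1, 9, 0, 0, 0, 0, -0.15, 0.1, 9, 0, 0, 0, 0])

```text
clock: 27.45
eef_pos: [621.0, -76.7, 33.2]
tool_rot: [-3.141, -0.002, 0.866]
force: [-4.9, 3.7, 5.4]
width: 28.5
gripper_force: 61.0
```

>>> step_arm(commands=[0, 0, 0, 0, 0, 0.11, 0, 0, 0, 0, 0, 0, 0.22, 0, 0, 0, 0, 0, 0, 0.33, 0, 0, 0, 0, 0, 0, 0.44, 0, 0, 0, 0, 0, 0, 0.55, 0, 0, 0, 0, 0, 0, 0.66, 0, 0, 0, 0, 0, 0, 0.66, 0])

```text
clock: 28.15
eef_pos: [621.0, -76.7, 33.2]
tool_rot: [-3.14, -0.001, 0.204]
force: [-5.1, 3.6, 5.5]
width: 28.5
gripper_force: 61.0
```

>>> step_arm(commands=[0, 0, 0, 0, 0, 0.11, 0, 0, 0, 0, 0, 0, 0.22, 0, 0, 0, 0, 0, 0, 0.33, 0, 0, 0, 0, 0, 0, 0.44, 0, 0, 0, 0, 0, 0, 0.55, 0, 0, 0, 0, 0, 0, 0.67, 0, 0, 0, 0, 0, 0, 0.67, 0, 0, 0, 0, 0, 0, 0.67, 0])

```text
clock: 28.95
eef_pos: [621.0, -76.7, 33.2]
tool_rot: [-3.14, 0.0, -0.465]
force: [-3.3, 3.2, 6.8]
width: 28.3
gripper_force: 61.1
```

>>> step_arm(commands=[0, 0, 0, 0, 0, 0, 0.6, 0, 0, 0, 0, 0, 0, 0.6, 0, 0, 0, 0, 0, 0, 0.6, 0, 0, -4, 0, 0, 0, 0.6, 0, 0, -8, 0, 0, 0, 0.6, 0, 0, -12, 0, 0, 0, 0.6, 0, 0, -14, 0, 0, 0, 0.6, 0, 0, -14, 0, 0, 0, 1, 0, 0, -14, 0, 0, 0, 1])

```text
clock: 29.85
eef_pos: [621.0, -79.0, 171.1]
tool_rot: [-3.141, -0.001, -0.466]
force: [0.4, -0.4, 0.3]
width: 77.8
gripper_force: 0.0
```

```bash
python3 q.py w10 2>/dev/null
cat > wr.py <<'E'
from h import *
import sys
def wrench(names):
    for n in names:
        d=ctrl.get_image(n);P=cloud(d);hsv=cv2.cvtColor(d['image'],cv2.COLOR_RGB2HSV);b=cv2.inRange(hsv,(95,90,30),(130,255,255))>0;z=P[...,2]
        P=P-[0,0,np.median(z[b&(np.abs(z)<12)&(P[...,0]>350)&(P[...,0]<800)])];z=P[...,2]
        m=(hsv[...,2]>60)&(hsv[...,1]<90)&(z>8)&(z<26)&(P[...,0]>350)&(P[...,0]<680)&(P[...,1]>230)&(P[...,1]<470)
        k,l,st,ce=cv2.connectedComponentsWithStats(m.astype(np.uint8))
        for i in range(1,k):
            if st[i,4]<60: continue
            q=P[l==i]; r=cv2.minAreaRect(q[:,:2].astype(np.float32)); print(n,ce[i].round(),st[i,4],'z',np.percentile(q[:,2],[10,50,95]).round(1),'rect',np.round(r[0],1),np.round(r[1],1),round(r[2],1),'med',np.median(q[:,:2],0).round(1))
if __name__=='__main__': wrench(sys.argv[1:])
E
python3 wr.py scene side; python3 -c "
from h import *
plan((450,250,170,0.1))"
```

```text
plate z [17.09994104 17.96950227 18.84119029] ((620.8606567382812, -2.3601150512695312), (90.75875854492188, 110.53726196289062), 88.94059753417969)
a 313 dog dir -1.003 theta 1.413
b 321 dog dir 2.162 theta 1.389
[620.4 -78.9 170.1] [ 3.141e+00  1.000e-03 -4.650e-01]
scene [401. 177.] 134 z [10.2 16.1 22.8] rect [368.6 280.3] [35.7 82. ] 1.0 med [364.7 282.4]
scene [438. 216.] 611 z [11.3 16.9 20.2] rect [461.4 366.1] [168.6  56.4] 9.0 med [496.2 364.4]
side [240. 142.] 394 z [10.6 16.4 21.1] rect [460.2 367.8] [166.9  59.8] 4.5 med [475.7 357.7]
side [204. 159.] 145 z [ 9.9 16.5 22.9] rect [366.2 279.5] [32.  83.1] 0.0 med [363.5 290.3]
t 30.0 pos [620.  -78.7 169.4] rot [ 3.141e+00  2.000e-03 -4.650e-01] w 85.4 F [-0.5  0.6  0.6]
(450, 250, 170, 0.1) -> [-29.94, -21.75, -0.01] [0.0, 0.003, -0.565] rows 8
```

Both nuts are at about 1.40 by hand, plate unmoved. Now to the wrench for a close look.

```bash
python3 -c "
from h import *
plan((453,340,180,0.12))"
```

```text
t 30.0 pos [620.  -78.7 169.4] rot [ 3.141e+00  2.000e-03 -4.650e-01] w 85.4 F [-0.5  0.6  0.6]
(453, 340, 180, 0.12) -> [-33.71, -29.93, -1.01] [0.0, 0.003, -0.585] rows 10
```

>>> step_arm(commands=[-3.7, -3.3, -1, 0, 0, -0.06, 1, -7.4, -6.6, -1, 0, 0, -0.12, 1, -11.1, -9.9, -1, 0, 0, -0.18, 1, -14.8, -13.2, -1, 0, 0, -0.24, 1, -18.5, -16.5, -1, 0, 0, -0.3, 1, -22.2, -19.8, -1, 0, 0, -0.36, 1, -25.9, -23.1, -1, 0, 0, -0.42, 1, -29.6, -26.4, -1, 0, 0, -0.48, 1, -33.7, -30, -1, 0, 0, -0.585, 1, -33.7, -30, -1, 0, 0, -0.585, 1])

```text
clock: 31.0
eef_pos: [449.4, 348.8, 180.1]
tool_rot: [-3.136, 0.003, 0.133]
force: [0.5, -0.3, -0.2]
width: 85.6
gripper_force: 0.0
```

>>> step_arm(commands=[0, 0, 0, 0, 0, 0, 1, 0, 0, 0, 0, 0, 0, 1, 0, 0, 0, 0, 0, 0, 1])

```text
clock: 31.3
eef_pos: [455.4, 338.3, 180.3]
tool_rot: [3.14, 0.0, 0.116]
force: [1.2, 1.2, -0.4]
width: 85.2
gripper_force: 0.0
```

```bash
python3 wr.py wrist; python3 -c "
from h import *
d=snap('wrist','w11');cv2.imwrite('pics/w11b.png',cv2.resize(d['image'][:,:,::-1],(800,600),interpolation=cv2.INTER_CUBIC))
P=cloud(d);z=P[...,2]-1;hsv=cv2.cvtColor(d['image'],cv2.COLOR_RGB2HSV)
m=(hsv[...,2]>60)&(hsv[...,1]<90)&(z>8)&(z<26)&(P[...,1]>320)
k,l,st,ce=cv2.connectedComponentsWithStats(m.astype(np.uint8));i=1+np.argmax(st[1:,4]);q=P[l==i]
# handle only: narrow part
c,v=np.linalg.eigh(np.cov(q[:,:2].T));ax=v[:,1]*np.sign(v[0,1]);s=(q[:,:2]-q[:,:2].mean(0))@ax;lo=s.min();h=q[(s>lo+5)&(s<lo+100)]
for _ in range(3):
  hb=h
  r=cv2.minAreaRect(h[:,:2].astype(np.float32))
print('handle',r, 'tot',lo,s.max(),len(h))
plan((453,366,90,.12))"
```

```text
wrist [246. 156.] 4591 z [16.1 17.8 19.8] rect [458.2 364.5] [165.3  55. ] 8.5 med [491.4 362.7]
wrist [328. 281.] 1331 z [ 9.8 15.5 22.5] rect [365.9 278.1] [31.7 84. ] 0.0 med [362.4 275.6]
handle ((428.6601867675781, 360.1248474121094), (94.84127044677734, 16.11144256591797), 8.430747032165527) tot -100.02097146407151 65.26263366073545 1807
t 31.4 pos [455.3 338.9 180.6] rot [3.141 0.    0.117] w 85.3 F [0.1 0.2 0.3]
(453, 366, 90, 0.12) -> [0.09, -2.73, 9.06] [0.001, 0.0, -0.003] rows 2
```

View pics/w11b.png

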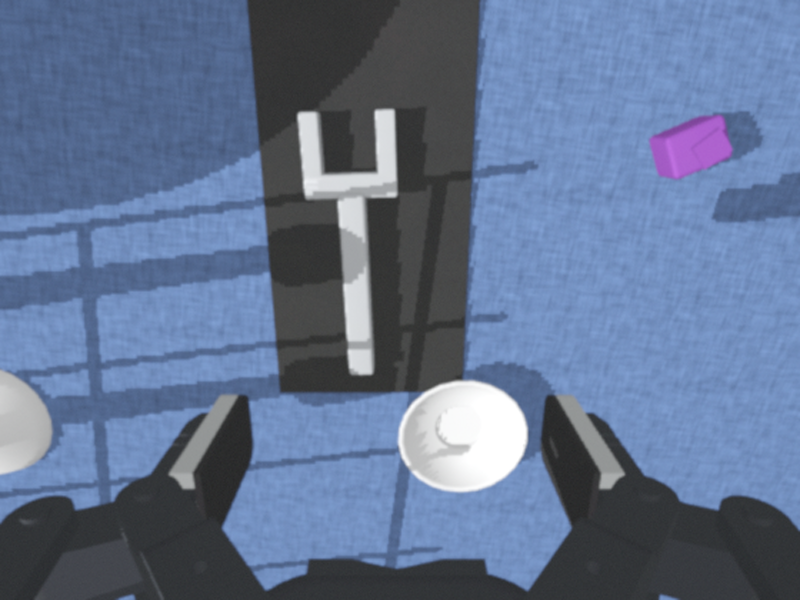

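Wrist view: wrench on the mat, handle from (362,372) up to the web (350,185), jaw opening at (350,140); the dish at (463,435) is clear of the descent.

>>> step_arm(commands=[-0.2, -1.2, 3, 0, 0, -0.03, 1, -0.2, -2.5, 6, 0, 0, -0.03, 1, -0.2, -2.5, 10, 0, 0, -0.03, 1, -0.2, -2.5, 10, 0, 0, -0.03, 1, -0.2, -2.5, 10, 0, 0, -0.03, 1, -0.2, -2.5, 10, 0, 0, -0.03, 1])

```text
clock: 32.0
eef_pos: [450.8, 365.5, 82.7]
tool_rot: [-3.14, -0.003, 0.149]
force: [-0.4, -0.1, 0.2]
width: 85.2
gripper_force: 0.0
```

```bash
python3 -c "
from h import *
plan((450.9,363.4,6.5,.147))"
```

```text
t 32.0 pos [450.8 365.5  82.7] rot [-3.14e+00 -3.00e-03  1.49e-01] w 85.2 F [-0.4 -0.1  0.2]
(450.9, 363.4, 6.5, 0.147) -> [-0.04, 0.22, 7.62] [-0.001, -0.003, 0.002] rows 2
```

>>> step_arm(commands=[0, 0.15, 3, 0, 0, 0, 1, 0, 0.15, 6, 0, 0, 0, 1, 0, 0.15, 7.4, 0, 0, 0, 1, 0, 0.15, 7.4, 0, 0, 0, 1, 0, 0.15, 7.4, 0, 0, 0, 0.5, 0, 0.15, 7.4, 0, 0, 0, 0, 0, 0.15, 7.4, 0, 0, 0, 0, 0, 0.15, 7.4, 0, 0, 0, 0, 0, 0.15, 7.4, 0, 0, 0, 0, 0, 0.15, 7.4, 0, 0, 0, 0])

```text
clock: 33.0
eef_pos: [450.0, 363.9, 7.6]
tool_rot: [-3.141, -0.001, 0.15]
force: [-0.6, -0.2, 4.7]
width: 14.6
gripper_force: 60.0
```

>>> step_arm(commands=[0, 0, 0, 0, 0, 0, 0, 0, 0, -1, 0, 0, 0, 0, 0, 0, -3, 0, 0, 0, 0, 0, 0, -6, 0, 0, 0, 0, 0, 0, -9, 0, 0, 0, 0, 0, 0, -12, 0, 0, 0, 0, 0, 0, -12, 0, 0, 0, 0, 0, 0, -12, 0, 0, 0, 0, 0, 0, -12, 0, 0, 0, 0])

```text
clock: 33.9
eef_pos: [448.6, 362.6, 125.4]
tool_rot: [3.14, 0.003, 0.15]
force: [-0.3, -0.4, -4.0]
width: 13.8
gripper_force: 58.9
```

```bash
cat > wg.py <<'E'
from h import *
import sys
# wrench held: fit in scene/side clouds near the tool; report axis angle, slope, jaw tip
s=ctrl.read_state();p=s['eef_pos'];yaw=s['tool_rot'][2]
print('tool',np.round(p,1),np.round(s['tool_rot'],3),round(s['width'],1),np.round(s['force'],1))
for n in('scene','side','wrist'):
    d=snap(n,n+sys.argv[1]);P=cloud(d);hsv=cv2.cvtColor(d['image'],cv2.COLOR_RGB2HSV);b=cv2.inRange(hsv,(95,90,30),(130,255,255))>0;z=P[...,2]
    P=P-[0,0,np.median(z[b&(np.abs(z)<12)&(P[...,0]>350)&(P[...,0]<800)])]
    c,si=np.cos(yaw),np.sin(yaw);X=(P[...,0]-p[0])*c+(P[...,1]-p[1])*si;Y=-(P[...,0]-p[0])*si+(P[...,1]-p[1])*c;Z=P[...,2]-p[2]
    m=(hsv[...,1]<90)&(hsv[...,2]>60)&(X>-90)&(X<110)&(np.abs(Y)<45)&(Z>-12)&(Z<25)
    a=m&(X<-18)&(X>-70)&(np.abs(Y)<15);bq=m&(X>70)
    tot=[round(float(v),1) for v in(X[m].min(),X[m].max())] if m.any() else 0
    print(n,'X',tot,'tail',a.sum(),np.round([np.median(Y[a]),np.percentile(Z[a],90)],1),'prongs',bq.sum(),np.round([Y[bq].min(),Y[bq].max(),np.percentile(Z[bq],90)],1) if bq.any() else '')
E
python3 wg.py 12
```

```text
tool [448.6 362.6 125.4] [3.14e+00 3.00e-03 1.50e-01] 13.8 [-0.3 -0.4 -4. ]
scene X [-68.2, 96.5] tail 15 [ 2.2 11.2] prongs 173 [-27.5  28.2   9.8]
side X [-73.4, 92.8] tail 137 [-6.  12.2] prongs 83 [-31.6  27.3   9.4]
wrist X [-58.8, 91.6] tail 2401 [ 0.1 11.9] prongs 4279 [-28.   27.3   9.5]
```

Wrench held level and centred (prongs ±28, tip 91.6 mm ahead). Plan the approach to nut_a, handle towards the robot.

```bash
cat >> h.py <<'E'
NA=np.array([623.9,73.4]); NB=np.array([621.0,-76.7]); L=75.5
def wp(N,yaw,z): return (round(N[0]-L*np.cos(yaw),1),round(N[1]-L*np.sin(yaw),1),z,yaw)
E
python3 -c "
from h import *
plan(wp(NA,.576,120),wp(NA,.576,62),wp(NA,.576,31))"
```

```text
t 34.0 pos [448.8 363.  125.4] rot [3.14e+00 3.00e-03 1.50e-01] w 14.3 F [ 0.6  0.6 -2.9]
(np.float64(560.6), np.float64(32.3), 120, 0.576) -> [6.12, 34.37, 0.57] [0.001, 0.003, -0.426] rows 8
(np.float64(560.6), np.float64(32.3), 62, 0.576) -> [0.0, -0.0, 5.8] [0.0, 0.0, 0.0] rows 2
(np.float64(560.6), np.float64(32.3), 31, 0.576) -> [0.0, -0.0, 3.1] [0.0, 0.0, 0.0] rows 1
```

>>> step_arm(commands=[0.7, 3.8, 0, 0, 0, -0.05, 0, 1.4, 7.6, 0, 0, 0, -0.1, 0, 2.1, 11.4, 0, 0, 0, -0.15, 0, 2.8, 15.2, 0, 0, 0, -0.2, 0, 3.5, 19, 0, 0, 0, -0.25, 0, 4.2, 22.8, 0, 0, 0, -0.3, 0, 4.9, 26.6, 0, 0, 0, -0.35, 0, 5.5, 30.4, 0, 0, 0, -0.4, 0, 6.1, 34.4, 0, 0, 0, -0.426, 0, 6.1, 34.4, 0, 0, 0, -0.426, 0])

```text
clock: 35.05
eef_pos: [562.3, 23.5, 125.3]
tool_rot: [3.138, 0.004, 0.565]
force: [-0.2, 0.4, -4.3]
width: 14.1
gripper_force: 59.4
```

>>> step_arm(commands=[0, 0, 0, 0, 0, 0, 0, 0, 0, 2, 0, 0, 0, 0, 0, 0, 4, 0, 0, 0, 0, 0, 0, 5, 0, 0, 0, 0, 0, 0, 5, 0, 0, 0, 0, 0, 0, 5, 0, 0, 0, 0])

```text
clock: 35.65
eef_pos: [561.4, 33.7, 77.1]
tool_rot: [-3.141, -0.0, 0.577]
force: [0.0, -0.4, -3.2]
width: 14.2
gripper_force: 59.3
```

```bash
python3 wg.py 13; python3 -c "
from h import *
d=load('wrist13');cv2.imwrite('pics/w13b.png',cv2.resize(d['image'][:,:,::-1],(800,600),interpolation=cv2.INTER_CUBIC))
plan(wp(NA,.576,31))"
```

```text
tool [561.4  33.7  77.1] [-3.141 -0.     0.577] 14.2 [ 0.  -0.4 -3.2]
scene X [-68.1, 95.9] tail 34 [-6.5 12.2] prongs 165 [-28.2  27.2  10.4]
side X [-74.9, 92.6] tail 172 [-5.6 12.9] prongs 89 [-31.3  27.9  11.4]
wrist X [-58.7, 91.7] tail 2389 [-0.4 12.5] prongs 4289 [-28.3  26.9  10.6]
t 35.8 pos [561.9  33.1  77.7] rot [ 3.141e+00 -2.000e-03  5.760e-01] w 14.3 F [-0.  -0.5 -4.6]
(np.float64(560.6), np.float64(32.3), 31, 0.576) -> [-0.16, -0.01, 4.67] [0.001, -0.002, 0.0] rows 1
```

View pics/w13b.png

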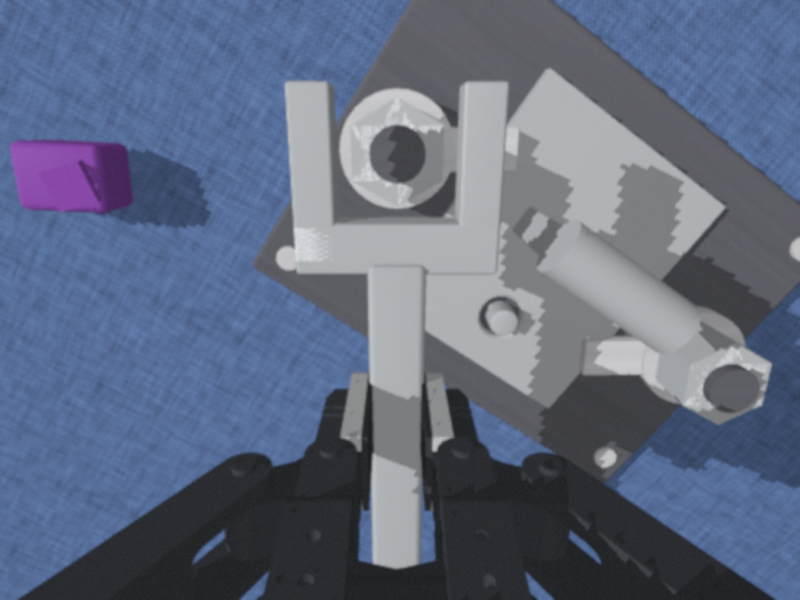

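Wrist view: jaw at (397,150) is centred over nut_a's hex with prongs parallel to its flats. Lower it.

>>> step_arm(commands=[-0.1, 0, 1, 0, 0, 0, 0, -0.1, 0, 2, 0, 0, 0, 0, -0.1, 0, 3, 0, 0, 0, 0, -0.1, 0, 3.5, 0, 0, 0, 0, -0.1, 0, 4, 0, 0, 0, 0, -0.1, 0, 4.5, 0, 0, 0, 0, -0.1, 0, 4.5, 0, 0, 0, 0, -0.1, 0, 4.5, 0, 0, 0, 0])

```text
clock: 36.6
eef_pos: [560.5, 32.2, 31.8]
tool_rot: [3.142, -0.0, 0.576]
force: [0.7, -0.6, -3.7]
width: 14.2
gripper_force: 59.3
```

```bash
python3 -c "
from h import *
plan(wp(NA,.45,31),wp(NA,.3,31),wp(NA,.15,31),wp(NA,0,31),wp(NA,-.1,31))
s=ctrl.read_state();Rm=R.from_euler('xyz',s['tool_rot']);p=s['eef_pos']
for y in(.456,.336,.216,.096,-.024,-.1,-.15):
    t=wp(NA,y,p[2]);print(y,(Rm.inv().apply(np.array(t[:3])-p)/10).round(2),round(s['tool_rot'][2]-y,3))"
```

```text
t 36.6 pos [560.5  32.2  31.8] rot [ 3.142 -0.     0.576] w 14.2 F [ 0.7 -0.6 -3.7]
(np.float64(555.9), np.float64(40.6), 31, 0.45) -> [0.07, -0.95, 0.08] [0.0, -0.0, 0.126] rows 1
(np.float64(551.8), np.float64(51.1), 31, 0.3) -> [0.09, -1.12, -0.0] [0.0, -0.0, 0.15] rows 2
(np.float64(549.2), np.float64(62.1), 31, 0.15) -> [0.08, -1.13, -0.0] [0.0, -0.0, 0.15] rows 2
(np.float64(548.4), np.float64(73.4), 31, 0) -> [0.09, -1.13, -0.0] [0.0, -0.0, 0.15] rows 2
(np.float64(548.8), np.float64(80.9), 31, -0.1) -> [0.04, -0.75, -0.0] [0.0, -0.0, 0.1] rows 1
0.456 [ 0.07 -0.91  0.  ] 0.12
0.336 [ 0.22 -1.79  0.  ] 0.24
0.216 [ 0.5  -2.65  0.  ] 0.36
0.096 [ 0.86 -3.49  0.  ] 0.48
-0.024 [ 1.33 -4.26  0.  ] 0.6
-0.1 [ 1.67 -4.72  0.  ] 0.676
-0.15 [ 1.91 -5.02  0.  ] 0.726
```

>>> step_arm(commands=[0, -0.45, 0.05, 0, 0, 0.06, 0, 0.07, -0.9, 0.05, 0, 0, 0.12, 0, 0.13, -1.35, 0.05, 0, 0, 0.18, 0, 0.22, -1.8, 0.05, 0, 0, 0.24, 0, 0.35, -2.2, 0.05, 0, 0, 0.3, 0, 0.5, -2.65, 0.05, 0, 0, 0.36, 0, 0.68, -3.07, 0.05, 0, 0, 0.42, 0, 0.86, -3.5, 0.05, 0, 0, 0.48, 0, 1.1, -3.88, 0.05, 0, 0, 0.54, 0, 1.33, -4.26, 0.05, 0, 0, 0.6, 0])

```text
clock: 37.6
eef_pos: [548.9, 75.1, 31.8]
tool_rot: [3.141, -0.001, -0.026]
force: [0.3, -0.4, -3.5]
width: 14.1
gripper_force: 59.4
```

```bash
cat > n.py <<'E'
from h import *
s=ctrl.read_state();print(s['clock'],np.round(s['eef_pos'],1),np.round(s['tool_rot'],3),np.round(s['force'],1),np.round(s['torque'],2),round(s['width'],1))
for t in('scene','side','wrist'):
    d=snap(t,'n_'+t);P=cloud(d);hsv=cv2.cvtColor(d['image'],cv2.COLOR_RGB2HSV);b=cv2.inRange(hsv,(95,90,30),(130,255,255))>0;z=P[...,2]
    P=P-[0,0,np.median(z[b&(np.abs(z)<12)&(P[...,0]>380)&(P[...,0]<800)])];z=P[...,2]
    for n,(cx,cy),e in(('a',NA+{'scene':[2,1],'side':[0,-1.5],'wrist':[-.8,-.6]}[t],-np.pi/2),('b',NB+{'scene':[2,1],'side':[0,-1.5],'wrist':[-.8,-.4]}[t],np.pi/2)):
        dx,dy=P[...,0]-cx,P[...,1]-cy;r=np.hypot(dx,dy);m=(z>22.5)&(z<27)&(r>30)&(r<45.5)&(hsv[...,1]<90)&(dx*np.cos(e)+dy*np.sin(e)>0)
        if m.sum()>8: a=np.arctan2(dy[m].mean(),dx[m].mean());print(t,n,m.sum(),'theta',round((e-.019+2-a),3))
E
python3 n.py
```

```text
37.6 [548.9  75.1  31.8] [ 3.141e+00 -1.000e-03 -2.600e-02] [ 0.3 -0.4 -3.5] [-0.27 -0.18  0.13] 14.1
scene a 41 theta 1.656
scene b 36 theta 1.414
side b 31 theta 1.379
wrist a 1363 theta 1.718
wrist b 778 theta 1.437
```

```bash
python3 -c "
from h import *
s=ctrl.read_state();y0=s['tool_rot'][2];Rm=R.from_euler('xyz',s['tool_rot']);p=np.array(wp(NA,y0,0)[:3])
for k in(.06,.12,.18,.24,.3,.36,.42):
    t=wp(NA,y0-k,0);print(k,(Rm.inv().apply(np.array(t[:3])-p)/10).round(2))"
```

```text
0.06 [ 0.02 -0.45  0.  ]
0.12 [ 0.06 -0.9   0.  ]
0.18 [ 0.12 -1.35  0.  ]
0.24 [ 0.22 -1.8   0.  ]
0.3 [ 0.34 -2.24  0.  ]
0.36 [ 0.49 -2.66  0.  ]
0.42 [ 0.66 -3.09  0.  ]
```

>>> step_arm(commands=[0, -0.23, 0, 0, 0, 0.03, 0, 0.02, -0.45, 0, 0, 0, 0.06, 0, 0.04, -0.68, 0, 0, 0, 0.09, 0, 0.06, -0.9, 0, 0, 0, 0.12, 0, 0.06, -0.9, 0, 0, 0, 0.12, 0])

```text
clock: 38.25
eef_pos: [549.7, 84.2, 31.5]
tool_rot: [-3.142, -0.001, -0.145]
force: [1.2, -1.4, -3.0]
width: 14.0
gripper_force: 59.5
```

```bash
python3 n.py; python3 -c "
from h import *
d=load('n_wrist');cv2.imwrite('pics/n1b.png',cv2.resize(d['image'][:,:,::-1],(800,600),interpolation=cv2.INTER_CUBIC))"
```

```text
38.25 [549.7  84.2  31.5] [-3.142e+00 -1.000e-03 -1.450e-01] [ 1.2 -1.4 -3. ] [-0.32 -0.51  0.08] 14.0
scene a 40 theta 1.795
scene b 37 theta 1.417
side b 25 theta 1.382
wrist a 1370 theta 1.832
wrist b 286 theta 1.492
```

View pics/n1b.png

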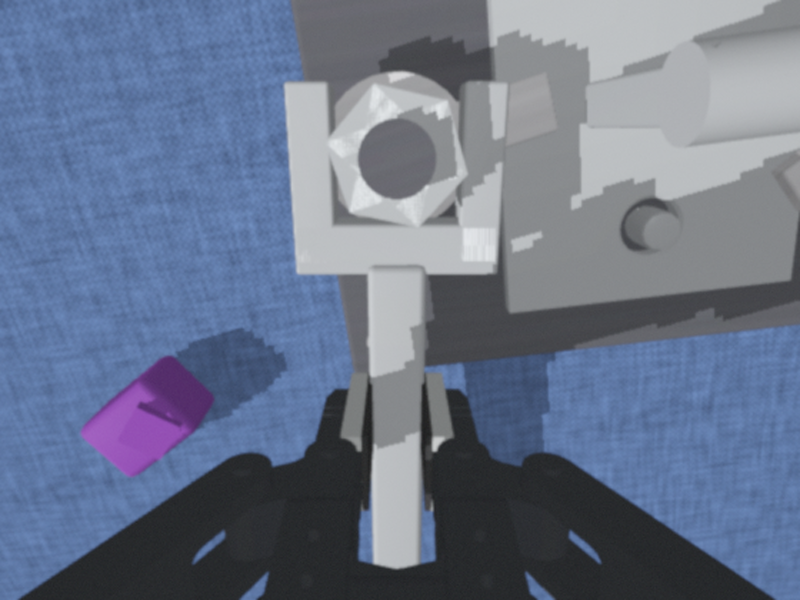

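Wrist view: jaw engaged with the hex corners on the prongs, dog visible at (530,105), nut lagging by about 0.3 rad (play). Turn further to the stop.

>>> step_arm(commands=[0, -0.23, 0, 0, 0, 0.03, 0, 0.02, -0.45, 0, 0, 0, 0.06, 0, 0.04, -0.68, 0, 0, 0, 0.09, 0, 0.06, -0.9, 0, 0, 0, 0.12, 0, 0.09, -1.13, 0, 0, 0, 0.15, 0, 0.12, -1.35, 0, 0, 0, 0.18, 0, 0.12, -1.35, 0, 0, 0, 0.18, 0])

```text
clock: 39.1
eef_pos: [552.7, 97.4, 31.4]
tool_rot: [-3.142, -0.001, -0.325]
force: [3.4, -1.8, -2.2]
width: 14.1
gripper_force: 59.5
```

```bash
python3 n.py
```

```text
39.1 [552.7  97.4  31.4] [-3.142e+00 -1.000e-03 -3.250e-01] [ 3.4 -1.8 -2.2] [-0.52 -0.84  0.05] 14.1
scene a 36 theta 1.927
scene b 38 theta 1.411
side a 16 theta 2.077
side b 30 theta 1.387
wrist a 1378 theta 2.008
wrist b 18 theta 1.556
```

>>> step_arm(commands=[0, -0.15, 0, 0, 0, 0.02, 0, 0.01, -0.3, 0, 0, 0, 0.04, 0, 0.02, -0.45, 0, 0, 0, 0.06, 0, 0.02, -0.45, 0, 0, 0, 0.06, 0, 0.02, -0.45, 0, 0, 0, 0.06, 0])

```text
clock: 39.75
eef_pos: [553.5, 101.5, 31.2]
tool_rot: [3.141, 0.001, -0.384]
force: [2.4, -2.6, -1.9]
width: 14.1
gripper_force: 59.6
```

```bash
python3 n.py
```

```text
39.75 [553.5 101.5  31.2] [ 3.141e+00  1.000e-03 -3.840e-01] [ 2.4 -2.6 -1.9] [-0.57 -0.63  0.15] 14.1
scene a 37 theta 1.939
scene b 37 theta 1.431
side a 16 theta 2.065
side b 26 theta 1.386
wrist a 1381 theta 2.016
wrist b 10 theta 1.564
```

Nut_a has stopped at about 2.0. Back off half the play, lift, and go to nut_b.

>>> step_arm(commands=[0.02, 0.4, 0, 0, 0, -0.05, 0, 0.04, 0.75, 0, 0, 0, -0.1, 0, 0.08, 1.13, 0, 0, 0, -0.15, 0, 0.08, 1.13, 0, 0, 0, -0.15, 0, 0.08, 1.13, -1.5, 0, 0, -0.15, 0, 0.08, 1.13, -3, 0, 0, -0.15, 0, 0.08, 1.13, -5, 0, 0, -0.15, 0, 0.08, 1.13, -8, 0, 0, -0.15, 0, 0.08, 1.13, -9, 0, 0, -0.15, 0, 0.08, 1.13, -9, 0, 0, -0.15, 0])

```text
clock: 40.9
eef_pos: [551.5, 91.4, 123.2]
tool_rot: [-3.14, -0.003, -0.235]
force: [0.0, 0.1, -4.2]
width: 14.3
gripper_force: 59.5
```

```bash
python3 wg.py 14; python3 -c "
from h import *
plan(wp(NB,.58,120))"; python3 n.py
```

```text
tool [551.5  91.4 123.2] [-3.14e+00 -3.00e-03 -2.35e-01] 14.3 [ 0.   0.1 -4.2]
scene X [-69.6, 95.2] tail 20 [-2.  12.1] prongs 161 [-25.9  29.5  10.6]
side X [-74.5, 91.8] tail 178 [-7.1 11. ] prongs 114 [-31.2  25.2   8.8]
wrist X [-60.4, 90.2] tail 2494 [-1.5  9.6] prongs 4025 [-29.7  26.    7.4]
t 41.0 pos [549.4  90.6 120.3] rot [ 3.141e+00  2.000e-03 -2.340e-01] w 14.3 F [-0.7  0.  -3. ]
(np.float64(557.8), np.float64(-118.1), 120, 0.58) -> [5.66, 20.1, 0.04] [0.0, 0.002, -0.814] rows 6
41.05 [549.4  90.6 120.3] [ 3.141e+00  2.000e-03 -2.340e-01] [-0.7  0.  -3. ] [-0.01  0.08  0.01] 14.3
scene a 43 theta 1.959
scene b 39 theta 1.409
side a 16 theta 2.077
side b 26 theta 1.375
wrist b 701 theta 1.399
```

>>> step_arm(commands=[0.6, 2.2, 0, 0, 0, -0.09, 0, 1.2, 4.4, 0, 0, 0, -0.18, 0, 1.9, 6.7, 0, 0, 0, -0.27, 0, 2.5, 8.9, 0, 0, 0, -0.36, 0, 3.1, 11.2, 0, 0, 0, -0.45, 0, 3.8, 13.4, 0, 0, 0, -0.54, 0, 4.4, 15.6, 0, 0, 0, -0.63, 0, 5, 17.9, 0, 0, 0, -0.72, 0, 5.7, 20.1, 0, 0, 0, -0.814, 0, 5.7, 20.1, 0, 0, 0, -0.814, 0])

```text
clock: 42.2
eef_pos: [558.3, -123.3, 120.0]
tool_rot: [3.141, 0.003, 0.574]
force: [-0.6, -0.3, -4.1]
width: 14.3
gripper_force: 59.5
```

>>> step_arm(commands=[0, 0, 0, 0, 0, 0, 0, 0, 0, 2, 0, 0, 0, 0, 0, 0, 4, 0, 0, 0, 0, 0, 0, 4.5, 0, 0, 0, 0, 0, 0, 4.5, 0, 0, 0, 0, 0, 0, 4.5, 0, 0, 0, 0])

```text
clock: 42.8
eef_pos: [559.8, -117.2, 76.9]
tool_rot: [3.141, -0.001, 0.581]
force: [0.4, 0.8, -3.1]
width: 14.3
gripper_force: 59.4
```

```bash
python3 wg.py 15; python3 -c "
from h import *
d=load('wrist15');cv2.imwrite('pics/w15b.png',cv2.resize(d['image'][:,:,::-1],(800,600),interpolation=cv2.INTER_CUBIC))
plan(wp(NB,.58,31))"
```

```text
tool [ 559.8 -117.2   76.9] [ 3.141e+00 -1.000e-03  5.810e-01] 14.3 [ 0.4  0.8 -3.1]
scene X [-39.7, 109.3] tail 21 [ 4.7 13.3] prongs 145 [-28.   44.3  10.3]
side X [-74.2, 110.0] tail 215 [-4.6 12.7] prongs 144 [-29.9  44.6  10.7]
wrist X [-58.9, 110.0] tail 2410 [-0.3 12.3] prongs 5149 [-28.2  45.   10.4]
t 43.0 pos [ 560.  -117.9   77.3] rot [ 3.14e+00 -1.00e-03  5.80e-01] w 14.2 F [-0.2  0.  -4. ]
(np.float64(557.8), np.float64(-118.1), 31, 0.58) -> [-0.2, -0.1, 4.63] [0.001, -0.001, -0.0] rows 1
```

View pics/w15b.png

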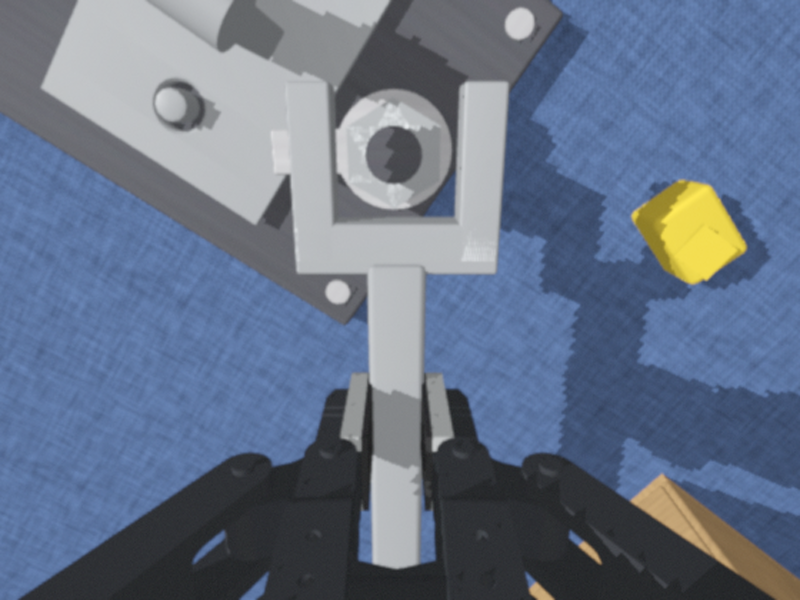

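Wrist view: jaw centred over nut_b's hex at (395,152), flats parallel; the yellow decoy and the bin are clear. Lower and turn.

>>> step_arm(commands=[-0.15, -0.05, 1, 0, 0, 0, 0, -0.15, -0.05, 2, 0, 0, 0, 0, -0.15, -0.05, 3, 0, 0, 0, 0, -0.15, -0.05, 3.5, 0, 0, 0, 0, -0.15, -0.05, 4, 0, 0, 0, 0, -0.15, -0.05, 4.5, 0, 0, 0, 0, -0.15, -0.05, 4.5, 0, 0, 0, 0, -0.15, -0.05, 4.5, 0, 0, 0, 0])

```text
clock: 43.75
eef_pos: [557.8, -118.4, 31.3]
tool_rot: [3.142, -0.0, 0.58]
force: [0.5, -0.4, -4.0]
width: 14.1
gripper_force: 59.5
```

```bash
python3 -c "
from h import *
plan(wp(NB,.58,31))"
```

```text
t 43.8 pos [ 557.8 -118.4   31.3] rot [ 3.142 -0.     0.58 ] w 14.1 F [ 0.5 -0.4 -4. ]
(np.float64(557.8), np.float64(-118.1), 31, 0.58) -> [0.01, -0.02, 0.03] [0.0, -0.0, -0.0] rows 1
```

>>> step_arm(commands=[0, -0.45, 0, 0, 0, 0.06, 0, 0.07, -0.9, 0, 0, 0, 0.12, 0, 0.13, -1.35, 0, 0, 0, 0.18, 0, 0.22, -1.8, 0, 0, 0, 0.24, 0, 0.35, -2.2, 0, 0, 0, 0.3, 0, 0.5, -2.65, 0, 0, 0, 0.36, 0, 0.68, -3.07, 0, 0, 0, 0.42, 0, 0.86, -3.5, 0, 0, 0, 0.48, 0, 1.1, -3.88, 0, 0, 0, 0.54, 0, 1.33, -4.26, 0, 0, 0, 0.6, 0])

```text
clock: 44.75
eef_pos: [545.8, -75.3, 31.8]
tool_rot: [3.141, -0.001, -0.022]
force: [-1.2, -0.9, -4.2]
width: 14.4
gripper_force: 59.4
```

>>> step_arm(commands=[0, -0.23, 0, 0, 0, 0.03, 0, 0.02, -0.45, 0, 0, 0, 0.06, 0, 0.04, -0.68, 0, 0, 0, 0.09, 0, 0.06, -0.9, 0, 0, 0, 0.12, 0, 0.09, -1.13, 0, 0, 0, 0.15, 0, 0.12, -1.35, 0, 0, 0, 0.18, 0, 0.17, -1.58, 0, 0, 0, 0.21, 0, 0.22, -1.8, 0, 0, 0, 0.24, 0, 0.22, -1.8, 0, 0, 0, 0.24, 0])

```text
clock: 45.65
eef_pos: [548.3, -57.3, 31.4]
tool_rot: [3.142, -0.0, -0.261]
force: [0.1, -1.0, -3.1]
width: 14.0
gripper_force: 59.6
```

```bash
python3 n.py
```

```text
45.65 [548.3 -57.3  31.4] [ 3.142 -0.    -0.261] [ 0.1 -1.  -3.1] [-0.06 -0.1   0.19] 14.0
scene a 43 theta 1.975
scene b 37 theta 1.957
side a 15 theta 2.061
wrist b 1186 theta 1.94
```

>>> step_arm(commands=[0, -0.23, 0, 0, 0, 0.03, 0, 0.02, -0.45, 0, 0, 0, 0.06, 0, 0.04, -0.68, 0, 0, 0, 0.09, 0, 0.06, -0.9, 0, 0, 0, 0.12, 0, 0.06, -0.9, 0, 0, 0, 0.12, 0])

```text
clock: 46.3
eef_pos: [551.1, -48.9, 31.3]
tool_rot: [3.141, -0.0, -0.381]
force: [-0.4, -1.0, -2.9]
width: 14.0
gripper_force: 59.7
```

```bash
python3 n.py
```

```text
46.3 [551.1 -48.9  31.3] [ 3.141 -0.    -0.381] [-0.4 -1.  -2.9] [-0.2  -0.16  0.22] 14.0
scene a 42 theta 1.989
scene b 31 theta 2.024
side a 14 theta 2.018
wrist b 1131 theta 2.017
```

Nut_b is at its stop too. Back off, lift and check both nuts before putting the wrench away.

>>> step_arm(commands=[0.02, 0.4, 0, 0, 0, -0.05, 0, 0.04, 0.75, 0, 0, 0, -0.1, 0, 0.08, 1.13, 0, 0, 0, -0.15, 0, 0.08, 1.13, 0, 0, 0, -0.15, 0, 0.08, 1.13, -1.5, 0, 0, -0.15, 0, 0.08, 1.13, -3, 0, 0, -0.15, 0, 0.08, 1.13, -5, 0, 0, -0.15, 0, 0.08, 1.13, -8, 0, 0, -0.15, 0, 0.08, 1.13, -11, 0, 0, -0.15, 0, 0.08, 1.13, -11, 0, 0, -0.15, 0])

```text
clock: 47.45
eef_pos: [550.0, -59.6, 144.8]
tool_rot: [-3.14, -0.007, -0.232]
force: [1.5, 0.7, -3.4]
width: 14.4
gripper_force: 59.6
```

>>> step_arm(commands=[-4, 0, 0, 0, 0, 0, 0, -8, 0, 0, 0, 0, 0, 0, -12, 0, 0, 0, 0, 0, 0, -12, 0, 0, 0, 0, 0, 0, -12, 0, 0, 0, 0, 0, 0])

```text
clock: 47.95
eef_pos: [429.5, -32.0, 140.8]
tool_rot: [3.141, 0.002, -0.23]
force: [1.1, -0.4, -4.1]
width: 13.9
gripper_force: 59.5
```

```bash
python3 n.py; python3 wg.py 16|head -4;  python3 -c "
from h import *
plan((450.5,363.6,140,.147),(450.5,363.6,9,.147))"
```

```text
47.95 [429.5 -32.  140.8] [ 3.141e+00  2.000e-03 -2.300e-01] [ 1.1 -0.4 -4.1] [-0.01 -0.08  0.03] 13.9
scene a 41 theta 1.96
scene b 33 theta 2.017
side a 16 theta 2.077
side b 10 theta 1.98
tool [431.9 -32.4 141.1] [-3.141e+00 -1.000e-03 -2.310e-01] 13.9 [-0.2 -0.2 -3.5]
scene X [-71.7, 96.2] tail 14 [ 5.8 12.2] prongs 144 [-25.6  30.5   9.9]
side X [-73.5, 92.8] tail 189 [-6.8 12.1] prongs 150 [-30.5  26.8  10.3]
wrist X [-58.9, 91.4] tail 2407 [-0.6 12. ] prongs 4262 [-28.6  26.7  10. ]
t 48.2 pos [431.4 -32.5 141.1] rot [-3.141 -0.    -0.231] w 14.2 F [-0.2 -0.4 -2.6]
(450.5, 363.6, 140, 0.147) -> [-7.21, -39.0, 0.12] [-0.0, -0.0, -0.378] rows 9
(450.5, 363.6, 9, 0.147) -> [0.0, -0.0, 13.1] [0.0, 0.0, 0.0] rows 3
```

>>> step_arm(commands=[-0.8, -4.3, 0, 0, 0, -0.04, 0, -1.6, -8.6, 0, 0, 0, -0.08, 0, -2.4, -12.9, 0, 0, 0, -0.12, 0, -3.2, -17.2, 0, 0, 0, -0.16, 0, -4, -21.5, 0, 0, 0, -0.2, 0, -4.8, -25.8, 0, 0, 0, -0.24, 0, -5.6, -30, 0, 0, 0, -0.29, 0, -6.4, -34.5, 0, 0, 0, -0.34, 0, -7.2, -39, 0, 0, 0, -0.378, 0, -7.2, -39, 0, 0, 0, -0.378, 0])

```text
clock: 49.25
eef_pos: [448.4, 373.6, 141.6]
tool_rot: [-3.132, -0.003, 0.156]
force: [-1.1, -0.0, -3.5]
width: 14.1
gripper_force: 59.9
```

>>> step_arm(commands=[0, 0, 0, 0, 0, 0, 0, 0, 0, 3, 0, 0, 0, 0, 0, 0, 6, 0, 0, 0, 0, 0, 0, 9, 0, 0, 0, 0, 0, 0, 9, 0, 0, 0, 0, 0, 0, 9, 0, 0, 0, 0])

```text
clock: 49.85
eef_pos: [449.8, 362.4, 51.3]
tool_rot: [3.14, 0.001, 0.146]
force: [0.2, 1.3, -3.1]
width: 14.2
gripper_force: 59.9
```

```bash
python3 -c "
from h import *
plan((450.5,363.6,9,.147))"; python3 wg.py 17|tail -1
```

```text
t 49.9 pos [449.8 362.4  51.3] rot [3.14e+00 1.00e-03 1.46e-01] w 14.2 F [ 0.2  1.3 -3.1]
(450.5, 363.6, 9, 0.147) -> [0.09, -0.11, 4.23] [0.001, 0.001, -0.001] rows 1
wrist X [-57.3, 92.7] tail 2323 [ 0.8 13.5] prongs 4489 [-26.6  28.6  11.7]
```

>>> step_arm(commands=[0.1, -0.1, 1.5, 0, 0, 0, 0, 0.1, -0.1, 3, 0, 0, 0, 0, 0.1, -0.1, 3.8, 0, 0, 0, 0, 0.1, -0.1, 4.2, 0, 0, 0, 0, 0.1, -0.1, 4.3, 0, 0, 0, 0, 0.1, -0.1, 4.3, 0, 0, 0, 0, 0.1, -0.1, 4.3, 0, 0, 0, 0.3, 0.1, -0.1, 4.3, 0, 0, 0, 1, 0.1, -0.1, 4.3, 0, 0, 0, 1, 0.1, -0.1, 4.3, 0, 0, 0, 1])

```text
clock: 51.0
eef_pos: [450.8, 365.2, 8.7]
tool_rot: [-3.141, -0.001, 0.148]
force: [-0.3, -0.4, -0.5]
width: 68.6
gripper_force: 0.0
```

>>> step_arm(commands=[0, 0, -3, 0, 0, 0, 1, 0, 0, -7, 0, 0, 0, 1, 0, 0, -11, 0, 0, 0, 1, 0, 0, -15, 0, 0, 0, 1, 0, 0, -19, 0, 0, 0, 1, 0, 0, -22, 0, 0, 0, 1, 0, 0, -22, 0, 0, 0, 1, 0, 0, -22, 0, 0, 0, 1])

```text
clock: 51.8
eef_pos: [450.6, 364.8, 229.0]
tool_rot: [-3.141, -0.001, 0.148]
force: [0.1, 0.2, 0.2]
width: 85.7
gripper_force: 0.0
```

```bash
python3 wr.py scene side wrist; python3 n.py; python3 -c "
from h import *
d=load('n_scene');cv2.imwrite('pics/fin.png',cv2.resize(d['image'][100:370,90:510,::-1],(800,514),interpolation=cv2.INTER_CUBIC))"
```

```text
scene [401. 177.] 145 z [ 9.3 15.9 23.3] rect [367.9 279.5] [81.8 35.4] 89.7 med [363.4 282.9]
scene [449. 211.] 584 z [11.2 16.7 20.2] rect [438.5 396.7] [168.7  57.9] 11.3 med [471.7 391.7]
side [233. 137.] 387 z [10.8 16.4 20.6] rect [435.6 391.5] [166.5  62. ] 13.6 med [451.4 385. ]
side [204. 159.] 144 z [ 9.9 15.6 22.3] rect [366.3 279.2] [82.3 32.2] 89.8 med [363.4 288.9]
wrist [246. 165.] 3432 z [16.  17.8 19.9] rect [434.2 391.7] [165.8  55.1] 14.0 med [465.3 390.5]
wrist [344. 258.] 1118 z [ 9.6 15.6 22.5] rect [365.9 278.3] [84.4 31.7] 90.0 med [362.3 274.7]
51.95 [449.7 364.1 226.9] [3.14e+00 2.00e-03 1.48e-01] [ 0.9 -0.6 -0.4] [-0.02 -0.   -0.04] 85.7
scene a 41 theta 1.973
scene b 43 theta 2.039
side a 15 theta 2.079
side b 13 theta 2.007
```

View pics/fin.png

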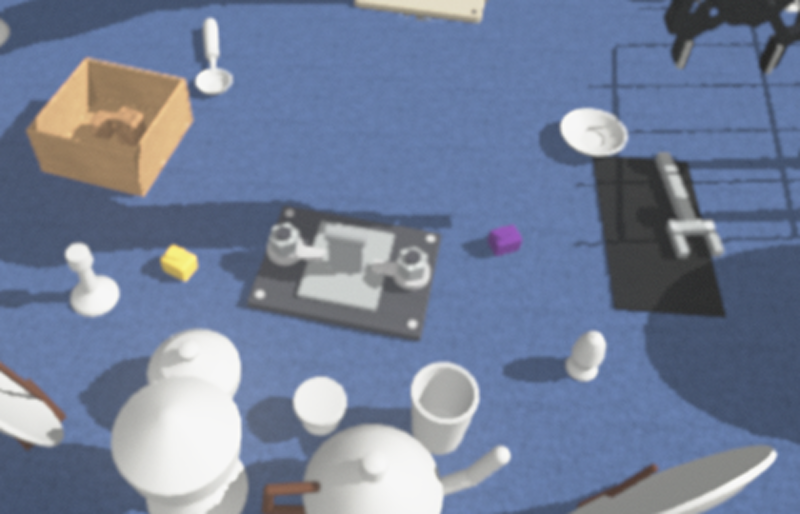

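Final view: plate seated with both dogs square over it, corks in the bin, silverware as before, but the wrench at (690,205) was knocked aside after release and now a prong overhangs the mat's edge. I'll pick it up and lay it back in the middle.

```bash
python3 wr.py wrist|head -1; python3 -c "
from h import *
plan((426.4,389.8,100,.244))"
```

```text
wrist [246. 165.] 3426 z [16.  17.8 19.9] rect [434.3 391.9] [165.4  54.9] 13.7 med [465.4 390.5]
t 52.1 pos [450.1 364.6 227.3] rot [3.141e+00 2.000e-03 1.480e-01] w 85.4 F [ 0.2  0.9 -0.1]
(426.4, 389.8, 100, 0.244) -> [-1.95, -2.86, 12.73] [0.001, 0.002, -0.096] rows 3
```

>>> step_arm(commands=[-1, -1.4, 4, 0, 0, -0.05, 1, -1.95, -2.8, 8, 0, 0, -0.094, 1, -1.95, -2.8, 12.7, 0, 0, -0.094, 1, -1.95, -2.8, 12.7, 0, 0, -0.094, 1, -1.95, -2.8, 12.7, 0, 0, -0.094, 1, -1.95, -2.8, 12.7, 0, 0, -0.094, 1])

```text
clock: 52.75
eef_pos: [428.6, 390.6, 103.5]
tool_rot: [-3.14, -0.003, 0.241]
force: [0.2, -0.1, 0.0]
width: 85.3
gripper_force: 0.0
```

```bash
python3 wr.py scene side;python3 -c "
from h import *
plan((426.4,389.8,8,.242))"
```

```text
scene [401. 177.] 143 z [10.  15.9 22.7] rect [368. 280.] [35.7 82.3] 0.0 med [363.9 283.1]
scene [449. 211.] 575 z [11.1 16.6 20.2] rect [439.  399.3] [167.6  58. ] 9.0 med [471.6 391.5]
side [233. 136.] 384 z [10.7 16.6 21.1] rect [436.8 389.2] [167.3  62.7] 14.5 med [452.8 385.7]
side [204. 159.] 150 z [10.  16.4 22.8] rect [366.1 276.1] [85.7 31.6] 89.9 med [363.1 288.5]
t 52.9 pos [428.7 390.6 103.9] rot [-3.14  -0.004  0.241] w 84.8 F [ 0.6 -0.5  0.8]
(426.4, 389.8, 8, 0.242) -> [-0.28, 0.04, 9.58] [-0.002, -0.004, -0.001] rows 2
```

>>> step_arm(commands=[-0.1, 0, 3, 0, 0, 0, 1, -0.1, 0, 6, 0, 0, 0, 1, -0.1, 0, 8.5, 0, 0, 0, 1, -0.1, 0, 9.3, 0, 0, 0, 1, -0.1, 0, 9.3, 0, 0, 0, 0.5, -0.1, 0, 9.3, 0, 0, 0, 0, -0.1, 0, 9.3, 0, 0, 0, 0, -0.1, 0, 9.3, 0, 0, 0, 0, -0.1, 0, 9.3, 0, 0, 0, 0])

```text
clock: 53.75
eef_pos: [426.5, 390.1, 9.5]
tool_rot: [-3.14, -0.002, 0.242]
force: [0.1, -2.2, 1.9]
width: 13.8
gripper_force: 59.0
```

>>> step_arm(commands=[0, 0, -1, 0, 0, 0, 0, 0, 0, -3, 0, 0, 0, 0, 1, 1.7, -3, 0, 0, 0.05, 0, 2, 3.4, -3, 0, 0, 0.095, 0, 2, 3.4, -3, 0, 0, 0.095, 0, 2, 3.4, -3, 0, 0, 0.095, 0, 2, 3.4, -3, 0, 0, 0.095, 0])

```text
clock: 54.45
eef_pos: [453.3, 360.8, 37.8]
tool_rot: [3.141, 0.001, 0.146]
force: [-0.9, 0.6, -2.7]
width: 14.2
gripper_force: 59.0
```

>>> step_arm(commands=[0, 0, 1.5, 0, 0, 0, 0, 0, 0, 2.5, 0, 0, 0, 0, 0, 0, 2.9, 0, 0, 0, 0, 0, 0, 2.95, 0, 0, 0, 0, 0, 0, 2.95, 0, 0, 0, 0])

```text
clock: 54.95
eef_pos: [452.4, 360.9, 9.5]
tool_rot: [3.14, 0.002, 0.148]
force: [-3.7, -2.9, 12.8]
width: 14.0
gripper_force: 61.0
```

>>> step_arm(commands=[0, 0, 0, 0, 0, 0, 0.3, 0, 0, 0, 0, 0, 0, 1, 0, 0, 0, 0, 0, 0, 1, 0, 0, 0, 0, 0, 0, 1, 0, 0, -4, 0, 0, 0, 1, 0, 0, -8, 0, 0, 0, 1, 0, 0, -13, 0, 0, 0, 1, 0, 0, -18, 0, 0, 0, 1, 0, 0, -20, 0, 0, 0, 1, 0, 0, -20, 0, 0, 0, 1])

```text
clock: 55.95
eef_pos: [455.4, 362.9, 212.7]
tool_rot: [-3.138, -0.007, 0.146]
force: [0.0, -0.1, -0.2]
width: 85.4
gripper_force: 0.0
```

```bash
python3 wr.py scene side wrist; python3 n.py; python3 -c "
from h import *
for t in('n_scene','n_side'):
  d=load(t);P=cloud(d);hsv=cv2.cvtColor(d['image'],cv2.COLOR_RGB2HSV);m=(cv2.inRange(hsv,(5,70,60),(20,255,255))>0)&(P[...,0]>350)&(P[...,0]<800)&(P[...,1]>-265)&(P[...,1]<330);print('brown px outside',m.sum())"
```

```text
scene [401. 177.] 140 z [ 9.8 16.2 23.5] rect [367.2 280.9] [84.  34.2] 89.8 med [364.5 282.2]
scene [436. 217.] 611 z [11.4 16.9 19.8] rect [464.1 364.9] [167.5  55.2] 7.4 med [498.8 361.2]
side [241. 143.] 397 z [10.2 16.6 20.4] rect [462.3 366.4] [164.6  62.9] 0.8 med [478.7 355.7]
side [204. 159.] 143 z [ 9.9 16.6 23.2] rect [366.1 279.7] [31.7 84. ] 0.1 med [363.5 289.6]
wrist [277. 150.] 3826 z [16.2 17.9 19.9] rect [460.2 361.6] [164.8  55. ] 8.4 med [493.4 359.9]
wrist [344. 269.] 1177 z [ 9.8 15.6 22.6] rect [365.9 278.2] [31.7 83.1] 0.0 med [362.4 274.5]
56.1 [453.  360.5 207.8] [3.14e+00 2.00e-03 1.47e-01] [ 0.2  0.  -0.8] [-0.02  0.02 -0.03] 85.7
scene a 40 theta 1.983
scene b 37 theta 2.024
side a 15 theta 2.079
side b 12 theta 2.006
brown px outside 30
brown px outside 1
```

```bash
python3 -c "
from h import *
d=load('n_scene');P=cloud(d);hsv=cv2.cvtColor(d['image'],cv2.COLOR_RGB2HSV);m=(cv2.inRange(hsv,(5,70,60),(20,255,255))>0)&(P[...,0]>350)&(P[...,0]<800)&(P[...,1]>-265)&(P[...,1]<330)
q=P[m];print(q.min(0),q.max(0));ok=(np.abs(q[:,1])>220).all() or q[:,0].min()>740
print(ok)
if ok: print(ctrl.finish_job())"
```

```text
[ 413.40780991 -264.97936572    5.01519257] [ 439.76778642 -263.26787444   71.40150335]
True
the job is handed in; nothing more can be done
None
```

The job is handed in: the three corks that were there are in the bin, the plate is seated on its pin, both nuts read about 2.0 (at their stops), and the wrench lies back on its mat, put back a second time after it was knocked aside on release.

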